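Re-rack warmed sample vials in reverse order

TASK

Move the four amber sample vials from the metal warming rack to the empty blue rack, one to a well and in reverse order: the vial that stands at the left end of the metal rack goes into the right-end well of the blue rack, the second from the left into the second well from the right, and so on (left and right as the robot sees them, looking out over the table). Set each vial down upright on the floor of its well without dropping or tipping it, and leave the reagent bottle between the racks where it stands.

Things in the scene. Friction and masses are not known exactly. Their poses are not given: they have to be found in the camera images.
- vial_tall: Tall straight amber sample vial: round, 28 mm diameter to 66 mm height, then a round white cap of 24 mm diameter, 84 mm tall in all. Origin: centre of its underside, z up. About 60 g. Grip it level from any side (across the row leaves most room), about 40 mm above its underside.
- vial_short: Short wide amber sample jar: round, 34 mm diameter with a white cap of the same diameter from 46 mm up, 58 mm tall in all. Origin: centre of its underside, z up. About 60 g. Grip it level from any side (across the row leaves most room), about 40 mm above its underside.
- vial_square: Square amber sample bottle: 30 x 30 mm body to 54 mm height, sides along its x and y axes, short neck and narrow round white cap of 22 mm diameter, 72 mm tall in all. Origin: centre of its underside, z up. About 60 g. Grip it across two opposite flat sides, which stand within 6 degrees of square to the row, about 40 mm above its underside.
- vial_dropper: Amber dropper bottle: round, 26 mm diameter to 52 mm height, then a white pointed nozzle, 84 mm tall in all. Origin: centre of its underside, z up. About 60 g. Grip it level from any side (across the row leaves most room), about 40 mm above its underside.
- cup_tall: Fixed square aluminium cup, 58 x 58 mm, 18 mm high, open on top (well 50 x 50 mm, floor 8 mm above the table); one of four alike in a row, 62 mm apart, on a dark steel base plate 74 x 262 mm (the warming rack). Origin: centre of its underside, 4 mm above the table; the row runs along its y axis, +y to the robot's left. At the start it holds the tall straight vial.
- cup_short: Fixed square aluminium cup, 58 x 58 mm, 18 mm high, open on top (well 50 x 50 mm, floor 8 mm above the table); one of four alike in a row, 62 mm apart, on a dark steel base plate 74 x 262 mm (the warming rack). Origin: centre of its underside, 4 mm above the table; the row runs along its y axis, +y to the robot's left. At the start it holds the short wide jar.
- cup_square: Fixed square aluminium cup, 58 x 58 mm, 18 mm high, open on top (well 50 x 50 mm, floor 8 mm above the table); one of four alike in a row, 62 mm apart, on a dark steel base plate 74 x 262 mm (the warming rack). Origin: centre of its underside, 4 mm above the table; the row runs along its y axis, +y to the robot's left. At the start it holds the square bottle.
- cup_dropper: Fixed square aluminium cup, 58 x 58 mm, 18 mm high, open on top (well 50 x 50 mm, floor 8 mm above the table); one of four alike in a row, 62 mm apart, on a dark steel base plate 74 x 262 mm (the warming rack). Origin: centre of its underside, 4 mm above the table; the row runs along its y axis, +y to the robot's left. At the start it holds the dropper bottle.
- blue_rack: Fixed blue rack, empty at the start, 62 x 252 mm, 22 mm high: four square wells in a row along its y axis, 50 x 50 mm, centres at y = -93, -31, +31, +93 mm (x = 0), floors 8 mm above the table. Origin: centre of its underside, on the table; +y to the robot's left. Stands left or right of the warming rack; both rows run across in front of the robot, turned up to 20 degrees.
- reagent_bottle: Bystander: loose round bottle, black cap, paper label, 40 mm diameter, 95 mm tall, standing between the two racks. Origin: centre of its underside. Everything on or around the racks is lower than 100 mm above the table.
Not all that is in view belongs to the job. Leave any pink or yellow look-alike of the vial_tall alone.

How it is judged:
At the end, for the whole second after the job is handed in: Every vial rests released in the blue-rack well that mirrors its starting cup: within 16 mm of the well's centre along each rack axis, underside less than 6 mm above the well floor, tilt under 0.12 rad; reagent bottle upright (tilt under 0.15 rad) and within 30 mm of its start (((y of each of cup_short, cup_square, cup_dropper in the frame of cup_tall below 0 m and y of vial_tall in the frame of blue_rack between -0.109 and -0.077 m) or (y of cup_short in the frame of cup_tall above 0 m and y of each of cup_square, cup_dropper in the frame of cup_tall below 0 m and y of vial_tall in the frame of blue_rack between -0.047 and -0.015 m) or (y of each of cup_short, cup_dropper in the frame of cup_tall below 0 m and y of cup_square in the frame of cup_tall above 0 m and y of vial_tall in the frame of blue_rack between -0.047 and -0.015 m) or (y of each of cup_short, cup_square in the frame of cup_tall below 0 m and y of cup_dropper in the frame of cup_tall above 0 m and y of vial_tall in the frame of blue_rack between -0.047 and -0.015 m) or (y of each of cup_short, cup_square in the frame of cup_tall above 0 m and y of cup_dropper in the frame of cup_tall below 0 m and y of vial_tall in the frame of blue_rack between 0.015 and 0.047 m) or (y of each of cup_short, cup_dropper in the frame of cup_tall above 0 m and y of cup_square in the frame of cup_tall below 0 m and y of vial_tall in the frame of blue_rack between 0.015 and 0.047 m) or (y of cup_short in the frame of cup_tall below 0 m and y of each of cup_square, cup_dropper in the frame of cup_tall above 0 m and y of vial_tall in the frame of blue_rack between 0.015 and 0.047 m) or (y of each of cup_short, cup_square, cup_dropper in the frame of cup_tall above 0 m and y of vial_tall in the frame of blue_rack between 0.077 and 0.109 m)) and x of vial_tall in the frame of blue_rack between -0.016 and 0.016 m and z of vial_tall in the frame of blue_rack between 0.003 and 0.014 m and angle between each of vial_tall, vial_short, vial_square, vial_dropper's own z axis and vertical below 0.12 rad and linear speed of each of vial_tall, vial_short, vial_square, vial_dropper below 0.03 m/s and angular speed of each of vial_tall, vial_short, vial_square, vial_dropper below 0.3 rad/s and ((y of each of cup_tall, cup_square, cup_dropper in the frame of cup_short below 0 m and y of vial_short in the frame of blue_rack between -0.109 and -0.077 m) or (y of cup_tall in the frame of cup_short above 0 m and y of each of cup_square, cup_dropper in the frame of cup_short below 0 m and y of vial_short in the frame of blue_rack between -0.047 and -0.015 m) or (y of each of cup_tall, cup_dropper in the frame of cup_short below 0 m and y of cup_square in the frame of cup_short above 0 m and y of vial_short in the frame of blue_rack between -0.047 and -0.015 m) or (y of each of cup_tall, cup_square in the frame of cup_short below 0 m and y of cup_dropper in the frame of cup_short above 0 m and y of vial_short in the frame of blue_rack between -0.047 and -0.015 m) or (y of each of cup_tall, cup_square in the frame of cup_short above 0 m and y of cup_dropper in the frame of cup_short below 0 m and y of vial_short in the frame of blue_rack between 0.015 and 0.047 m) or (y of each of cup_tall, cup_dropper in the frame of cup_short above 0 m and y of cup_square in the frame of cup_short below 0 m and y of vial_short in the frame of blue_rack between 0.015 and 0.047 m) or (y of cup_tall in the frame of cup_short below 0 m and y of each of cup_square, cup_dropper in the frame of cup_short above 0 m and y of vial_short in the frame of blue_rack between 0.015 and 0.047 m) or (y of each of cup_tall, cup_square, cup_dropper in the frame of cup_short above 0 m and y of vial_short in the frame of blue_rack between 0.077 and 0.109 m)) and x of vial_short in the frame of blue_rack between -0.016 and 0.016 m and z of vial_short in the frame of blue_rack between 0.003 and 0.014 m and ((y of each of cup_tall, cup_short, cup_dropper in the frame of cup_square below 0 m and y of vial_square in the frame of blue_rack between -0.109 and -0.077 m) or (y of cup_tall in the frame of cup_square above 0 m and y of each of cup_short, cup_dropper in the frame of cup_square below 0 m and y of vial_square in the frame of blue_rack between -0.047 and -0.015 m) or (y of each of cup_tall, cup_dropper in the frame of cup_square below 0 m and y of cup_short in the frame of cup_square above 0 m and y of vial_square in the frame of blue_rack between -0.047 and -0.015 m) or (y of each of cup_tall, cup_short in the frame of cup_square below 0 m and y of cup_dropper in the frame of cup_square above 0 m and y of vial_square in the frame of blue_rack between -0.047 and -0.015 m) or (y of each of cup_tall, cup_short in the frame of cup_square above 0 m and y of cup_dropper in the frame of cup_square below 0 m and y of vial_square in the frame of blue_rack between 0.015 and 0.047 m) or (y of each of cup_tall, cup_dropper in the frame of cup_square above 0 m and y of cup_short in the frame of cup_square below 0 m and y of vial_square in the frame of blue_rack between 0.015 and 0.047 m) or (y of cup_tall in the frame of cup_square below 0 m and y of each of cup_short, cup_dropper in the frame of cup_square above 0 m and y of vial_square in the frame of blue_rack between 0.015 and 0.047 m) or (y of each of cup_tall, cup_short, cup_dropper in the frame of cup_square above 0 m and y of vial_square in the frame of blue_rack between 0.077 and 0.109 m)) and x of vial_square in the frame of blue_rack between -0.016 and 0.016 m and z of vial_square in the frame of blue_rack between 0.003 and 0.014 m and ((y of each of cup_tall, cup_short, cup_square in the frame of cup_dropper below 0 m and y of vial_dropper in the frame of blue_rack between -0.109 and -0.077 m) or (y of cup_tall in the frame of cup_dropper above 0 m and y of each of cup_short, cup_square in the frame of cup_dropper below 0 m and y of vial_dropper in the frame of blue_rack between -0.047 and -0.015 m) or (y of each of cup_tall, cup_square in the frame of cup_dropper below 0 m and y of cup_short in the frame of cup_dropper above 0 m and y of vial_dropper in the frame of blue_rack between -0.047 and -0.015 m) or (y of each of cup_tall, cup_short in the frame of cup_dropper below 0 m and y of cup_square in the frame of cup_dropper above 0 m and y of vial_dropper in the frame of blue_rack between -0.047 and -0.015 m) or (y of each of cup_tall, cup_short in the frame of cup_dropper above 0 m and y of cup_square in the frame of cup_dropper below 0 m and y of vial_dropper in the frame of blue_rack between 0.015 and 0.047 m) or (y of each of cup_tall, cup_square in the frame of cup_dropper above 0 m and y of cup_short in the frame of cup_dropper below 0 m and y of vial_dropper in the frame of blue_rack between 0.015 and 0.047 m) or (y of cup_tall in the frame of cup_dropper below 0 m and y of each of cup_short, cup_square in the frame of cup_dropper above 0 m and y of vial_dropper in the frame of blue_rack between 0.015 and 0.047 m) or (y of each of cup_tall, cup_short, cup_square in the frame of cup_dropper above 0 m and y of vial_dropper in the frame of blue_rack between 0.077 and 0.109 m)) and x of vial_dropper in the frame of blue_rack between -0.016 and 0.016 m and z of vial_dropper in the frame of blue_rack between 0.003 and 0.014 m and distance of reagent_bottle from where it was at the start of the episode below 0.03 m and angle between reagent_bottle's own z axis and vertical below 0.15 rad); the robot touches nothing.
It fails at once if a vial was tipped over (more than about 45 degrees) (angle between any of vial_tall, vial_short, vial_square, vial_dropper's own z axis and vertical above 0.8 rad).
It fails at once if a vial was dropped: falling free, touching nothing, faster than 0.7 m/s (a fall of 25 mm) ((linear speed of vial_tall above 0.7 m/s and contact force between vial_tall and anything else below 0.001 N) or (linear speed of vial_short above 0.7 m/s and contact force between vial_short and anything else below 0.001 N) or (linear speed of vial_square above 0.7 m/s and contact force between vial_square and anything else below 0.001 N) or (linear speed of vial_dropper above 0.7 m/s and contact force between vial_dropper and anything else below 0.001 N)).
It fails at once if the reagent bottle was moved 30 mm or more (distance of reagent_bottle from where it was at the start of the episode above 0.03 m).
It also fails if it takes over 109 s, if anything falls off the work surface, if the arm or the gripper's body presses on something with over 40 N, if the wrist force passes 120 N, or if a joint passes its speed limit or range.

ROBOT

A 6-joint arm with a two-finger parallel gripper is mounted at the origin on the work surface. World frame = base frame: x ahead of the robot, y to its left, z up, the work surface at z = 0. Lengths are in m, angles in rad, forces in N, time in s.
With the tool pointing down it reaches from about 0.3 to 0.875 m from the base axis. Payload 4.2 kg.
Tool frame: the origin (TCP) lies between the finger pads; the fingertips stand manip.tip_reach ahead of it and the grasp point (between the pads) lies 8 mm behind it (manip.tip_reach is the distance from the TCP to the fingertips, in m); z points along the fingers, y is the direction in which the jaws open and shut (so a half turn about z gives the same grasp; the last joint's range is limited). The gripper opens to 85 mm and grips with 20 to 120 N. Pads are 22 mm wide; open, the fingers measure 114 mm over their backs; the gripper's body (76 mm by 85 mm) begins 54 mm behind the grasp point. The pads swing forward as they close: fully open they stand 13 mm farther back than shut.
Start: joints at [1.206, 0.32, 1.565, -0, 1.257, -0.02], TCP at [0.194, 0.541, 0.242] pointing down, gripper open.
Joint ranges: [-3.11, 3.11], [-0.84, 2.01], [0.21, 2.61], [-1.34, 4.49], [0.05, 2.63], [-2.56, 2.56]. Speed limits (rad/s): [2.57, 2.57, 3.14, 3.14, 3.14, 3.14].

INTERFACE

Orientations are given as [roll, pitch, yaw] about the fixed x, y, z axes, in that order (R = Rz(yaw) Ry(pitch) Rx(roll)).
In Python, from workcell import manip gives the robot as it stands.
- The arm moves only by the shell command python3 -m crank 'ROWS' [FORCE]. ROWS is JSON, a list of rows, each an object of numbers: "dx", "dy", "dz": the shift along the tool's x, y, z in mm; "wx", "wy", "wz": the turn, a rotation vector about the tool's x, y, z in rad; "grip": the opening, from 0 (shut) to 1 (fully open). A call has 1 to 8 rows; each row is the pose to reach, as a shift and turn from the pose measured when the call began, along the tool's axes at that moment; what a row does not reach only later rows make up. A row lasts 1/12 s, in which the tool goes at most 41.7 mm and 7.16 degrees, less where a joint would pass 70% of its speed; a pose out of reach is approached as far as the arm can. A call with a gripper value outside its range is refused whole. The fingers move at their own pace and stop on an object; FORCE is the grip in N (left out, the last holds). Time passes only in rows, so rows that repeat a pose let the fingers close. It gives the time, the measured TCP pose, the force and the opening at its end, in the units of the state.
- manip.sense(): the state, without advancing time (a new reading comes with each control period).
- manip.capture(name): name is "side" or "top" or "wrist"; returns the picture (420x560x3 uint8, red, green, blue); there is no depth.
- manip.camera_params(name): a dict with "fx", "fy", "cx", "cy" (pixels), "cam_to_world" (4x4, takes a point from camera to world coordinates). Camera axes: x right, y down, z forward; pixel columns grow to the right and rows downward; lengths in m; the calibration is good to about 2 mm. A picture is of the moment at which its call begins: read the wrist's pose just before it. camera_params takes no time and is no camera call; for the wrist camera it gives the pose at the moment of the call.
- manip.hand_in(): hands the job in, once; it reports no verdict.
Trained networks look in the newest picture that a camera, given by its name, has taken for a name from the list of things; names that differ only in an ending like _2 or _b are one class to them, and where a whole thing is asked for, a point or a joint stands for the part that bears it (a point fixed in the world has none). Each returns a list of dicts, best first, with "confidence" (0 to 1); they miss things now and then, are a little off and sometimes report something else, mostly with a low value. They report only what shows in the picture. A call takes as long as a camera call. They do not tell look-alikes from the thing itself.
- manip.spot_in(camera, thing): "at" ([x, y, z] in m, in world coordinates, good to about 4 mm: the middle of the surface that is visible of it).
The state is a dict: "time": time; "q": joint angles; "joint_vel": joint speeds; "joint_efforts": joint torques, N m; "tool_pos": TCP position; "ee_rot": TCP orientation; "force": force on the tool from outside, world axes, zero at the start; "torque": the same for the moment, N m; "grip_width": finger opening in m.
Only numpy, scipy, OpenCV 4.12 (cv2) and the standard library are available. Lean on these libraries where they do the work, as an engineer would, in place of code of your own. Each camera call takes 0.05 s, during which the arm holds its last target.

## Working session

There is one attempt and no reset: what is moved stays moved. The work goes in short steps, Python scripts to look and compute and a shell command to move; the robot and the scene stay as the last step left them, time stands still between calls to the robot, and variables do not carry over. Pictures are saved under pics/ and viewed, and the job is handed in when it is done.

```bash
ls; mkdir -p pics
python3 - <<'E'
from workcell import manip
import cv2
print(manip.sense()); print(manip.tip_reach)
for n in ("side","top","wrist"):
    im=manip.capture(n); cv2.imwrite(f"pics/{n}0.png",im[:,:,::-1]); print(n,manip.camera_params(n))
E
```

```text
pics
{'time': 0.0, 'q': array([ 1.20600925e+00,  3.20281225e-01,  1.56568855e+00,  5.79809876e-07,
        1.25741839e+00, -1.99757453e-02]), 'joint_vel': array([-0.00084734, -0.00036165, -0.00041562,  0.00048501,  0.00052339,
        0.00040508]), 'joint_efforts': array([-1.89486673e-03, -4.15526319e+01, -2.34153235e+01, -2.17520906e-04,
        8.46996118e-03,  1.72554877e-05]), 'tool_pos': array([0.19417926, 0.54072089, 0.24148469]), 'ee_rot': array([-3.13979751e+00, -3.64154007e-05,  2.79678111e+00]), 'force': array([ 1.11804475, -0.43201936,  0.18187159]), 'torque': array([0.03706584, 0.04328819, 0.00319199]), 'grip_width': 0.0854334574647131}
0.011
side {'fx': 414.9213798617509, 'fy': 414.9213798617509, 'cx': 283.74414140627533, 'cy': 212.10692130070237, 'cam_to_world': array([[-0.81868882, -0.34336182,  0.46027304,  0.20881358],
       [-0.5741705 ,  0.50170946, -0.6470053 ,  0.48702974],
       [-0.00876643, -0.79397121, -0.60789216,  0.51980876],
       [ 0.        ,  0.        ,  0.        ,  1.        ]])}
top {'fx': 521.5620632334661, 'fy': 521.5620632334661, 'cx': 268.42726448467863, 'cy': 210.3356241579081, 'cam_to_world': array([[ 1.15941958e-02, -9.84270168e-01,  1.76289000e-01,
         4.01418098e-01],
       [-9.99930400e-01, -1.17975884e-02, -1.05652913e-04,
        -5.85948617e-03],
       [ 2.18377607e-03, -1.76275506e-01, -9.84338446e-01,
         1.03564964e+00],
       [ 0.00000000e+00,  0.00000000e+00,  0.00000000e+00,
         1.00000000e+00]])}
wrist {'fx': 340.7944764516717, 'fy': 340.7944764516717, 'cx': 274.5227656707291, 'cy': 211.20345800301104, 'cam_to_world': array([[ 0.33808408,  0.9038662 ,  0.26215463,  0.1264964 ],
       [ 0.9411137 , -0.32409787, -0.09625787,  0.56432067],
       [-0.00204047,  0.27926057, -0.96021319,  0.37366631],
       [ 0.        ,  0.        ,  0.        ,  1.        ]])}
```

View pics/top0.png

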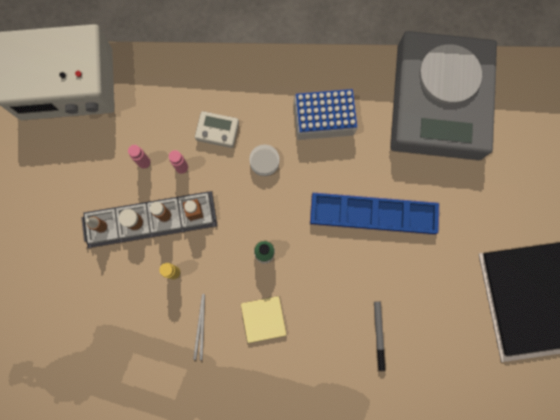

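View pics/side0.png

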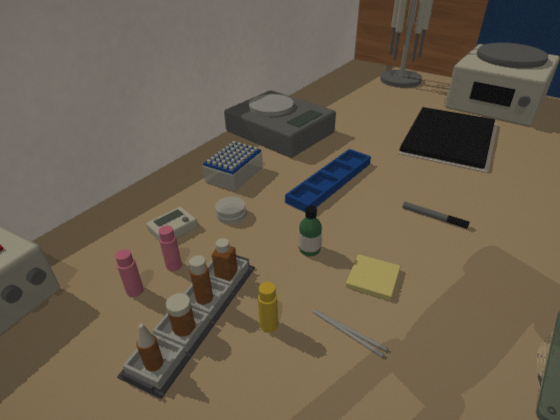

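```bash
cat > h.py <<'E'
import numpy as np, cv2
from workcell import manip
def ray(cam,u,v,z,P=None):
    p=P or manip.camera_params(cam); T=p['cam_to_world']
    d=T[:3,:3]@np.array([(u-p['cx'])/p['fx'],(v-p['cy'])/p['fy'],1.]); o=T[:3,3]
    return o+d*(z-o[2])/d[2]
def proj(cam,X,P=None):
    p=P or manip.camera_params(cam); T=p['cam_to_world']
    c=T[:3,:3].T@(np.asarray(X)-T[:3,3]); return np.array([p['fx']*c[0]/c[2]+p['cx'],p['fy']*c[1]/c[2]+p['cy']])
E
python3 - <<'E'
from h import *
im=cv2.imread('pics/top0.png')
a=cv2.resize(im[185:250,75:225],None,fx=5,fy=5,interpolation=cv2.INTER_CUBIC)
b=cv2.resize(im[185:240,300:450],None,fx=5,fy=5,interpolation=cv2.INTER_CUBIC)
cv2.imwrite('pics/c1.png',np.vstack([a,b]))
for n in ['vial_tall','vial_short','vial_square','vial_dropper','blue_rack','reagent_bottle','cup_tall','cup_square','cup_dropper','cup_short']:
    for c in ('top','side'):
        print(n,c,[(np.round(r['at'],3).tolist(),round(r['confidence'],2)) for r in manip.spot_in(c,n)][:4])
E
```

```text
vial_tall top [([0.678, 0.245, 0.066], 0.64), ([0.568, 0.195, 0.076], 0.61), ([0.664, 0.168, 0.064], 0.52), ([0.453, 0.168, 0.081], 0.52)]
vial_tall side [([0.456, 0.186, 0.056], 0.98), ([0.662, 0.178, 0.05], 0.87), ([0.565, 0.207, 0.06], 0.86), ([0.668, 0.26, 0.047], 0.71)]
vial_short top [([0.543, 0.316, 0.059], 0.74), ([0.546, 0.253, 0.017], 0.62), ([0.553, 0.252, 0.063], 0.6)]
vial_short side [([0.545, 0.267, 0.053], 0.85), ([0.568, 0.147, 0.05], 0.52)]
vial_square top [([0.57, 0.137, 0.06], 0.54)]
vial_square side [([0.569, 0.149, 0.051], 0.59)]
vial_dropper top [([0.545, 0.254, 0.017], 0.63), ([0.541, 0.317, 0.061], 0.61)]
vial_dropper side [([0.534, 0.326, 0.051], 0.83)]
blue_rack top [([0.579, -0.216, 0.008], 0.7)]
blue_rack side []
reagent_bottle top [([0.492, 0.001, 0.067], 0.71), ([0.549, 0.254, 0.065], 0.3)]
reagent_bottle side [([0.486, 0.01, 0.056], 0.9)]
cup_tall top [([0.558, 0.192, 0.009], 0.56)]
cup_tall side [([0.556, 0.202, 0.014], 0.87)]
cup_square top [([0.581, 0.129, 0.012], 0.7)]
cup_square side [([0.554, 0.145, 0.016], 0.61)]
cup_dropper top [([0.539, 0.317, 0.007], 0.62)]
cup_dropper side [([0.54, 0.332, 0.015], 0.88)]
cup_short top [([0.549, 0.253, 0.017], 0.89)]
cup_short side [([0.545, 0.276, 0.012], 0.7)]
```

View pics/c1.png

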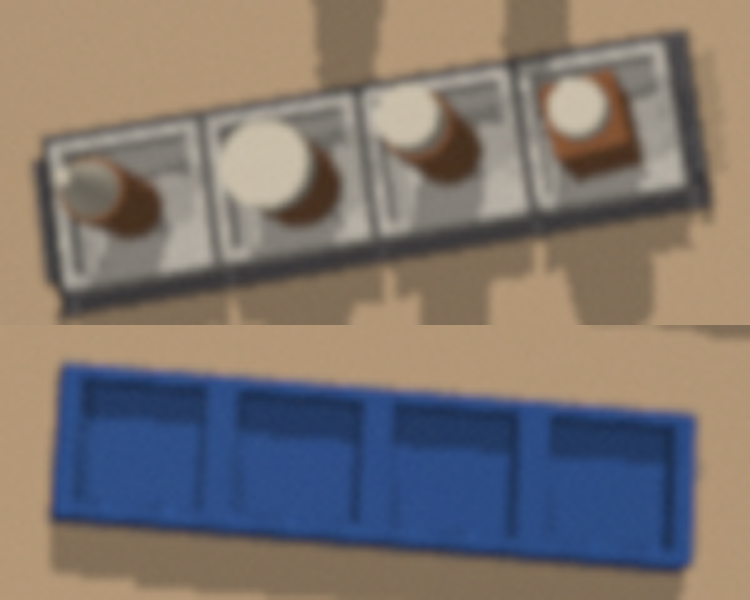

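View pics/wrist0.png

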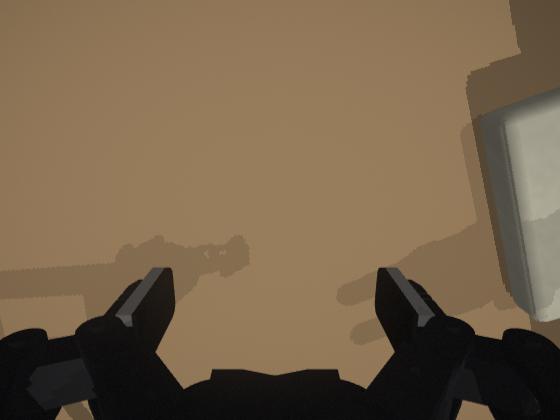

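```bash
cat >> h.py <<'E'
def fit(P,M):
    P=np.array(P)[:,:2];M=np.array(M);pc=P.mean(0);mc=M.mean(0)
    U,S,V=np.linalg.svd((M-mc).T@(P-pc)); R=V.T@np.diag([1,np.linalg.det(V.T@U.T)])@U.T
    t=pc-R@mc; return t,np.arctan2(R[1,0],R[0,0]),np.linalg.norm(P-(M@R.T+t),axis=1)
E
python3 - <<'E'
from h import *
def px(X,Y,ox,oy): return ((X+.5)/5-.5+ox,(Y+.5)/5-.5+oy)
m=[(47,143),(665,42),(690,188),(68,290)]
b=[(62,40),(695,90),(685,245),(52,195)]
im=cv2.imread('pics/top0.png'); sd=cv2.imread('pics/side0.png')
for n,c,o,hx,hy in (('metal',m,(75,185),.029,.122),('blue',b,(300,185),.031,.126)):
    W=[ray('top',*px(*q,*o),.022) for q in c]
    t,a,e=fit(W,[(hx,hy),(hx,-hy),(-hx,-hy),(-hx,hy)])
    print(n,t.round(4),np.degrees(a).round(2),(e*1000).round(1))
    R=np.array([[np.cos(a),-np.sin(a)],[np.sin(a),np.cos(a)]])
    for y in (.093,.031,-.031,-.093):
        w=t+R@[0,y]; print('  well',y,w.round(4))
        for cam,I in(('top',im),('side',sd)):
            L=[proj(cam,[*(t+R@[sx*.025,y+sy*.025]),.022]) for sx,sy in((1,1),(1,-1),(-1,-1),(-1,1))]
            cv2.polylines(I,[(np.array(L)*16).astype(int)],True,(0,255,0),1,cv2.LINE_AA,4)
cv2.imwrite('pics/ov_top.png',np.vstack([cv2.resize(im[185:250,75:225],None,fx=5,fy=5,interpolation=2),cv2.resize(im[185:240,300:450],None,fx=5,fy=5,interpolation=2)]))
cv2.imwrite('pics/ov_side.png',cv2.resize(sd[140:390,110:390],None,fx=2.4,fy=2.4,interpolation=2))
E
```

```text
metal [0.5655 0.2303] 10.26 [2.  0.7 1.7 0.5]
  well 0.093 [0.549  0.3218]
  well 0.031 [0.56   0.2608]
  well -0.031 [0.571  0.1998]
  well -0.093 [0.5821 0.1388]
blue [ 0.5801 -0.2148] -3.97 [0.9 0.4 2.2 1.1]
  well 0.093 [ 0.5865 -0.122 ]
  well 0.031 [ 0.5822 -0.1839]
  well -0.031 [ 0.5779 -0.2457]
  well -0.093 [ 0.5737 -0.3076]
```

View pics/ov_side.png

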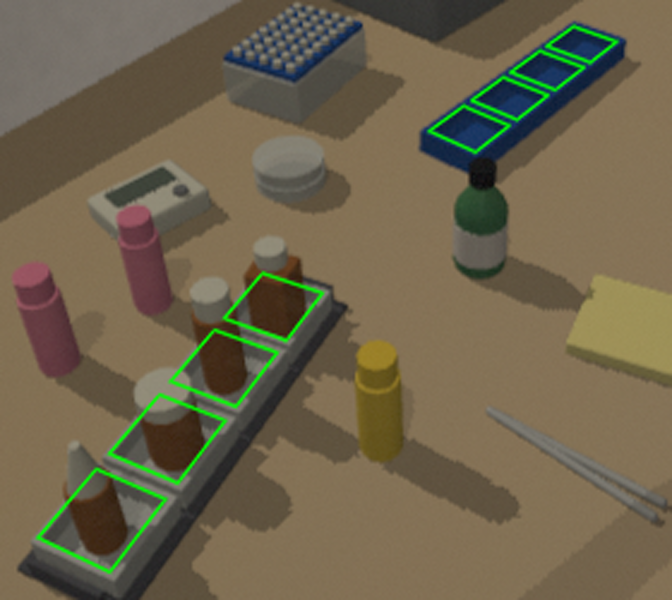

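View pics/ov_top.png

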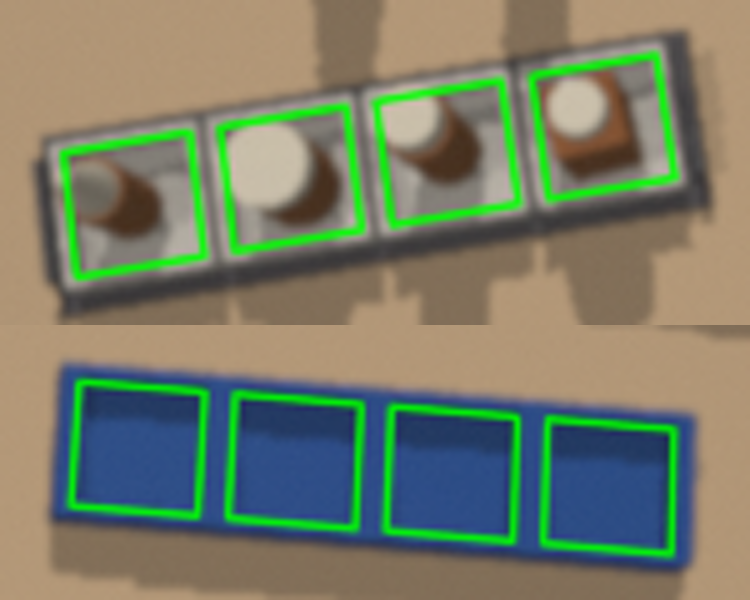

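```bash
cat >> h.py <<'E'
from scipy.spatial.transform import Rotation as Ro
def go(x,y,z,yawdeg):
    s=manip.sense(); R0=Ro.from_euler('xyz',s['ee_rot']); R1=Ro.from_euler('xyz',[np.pi,0,np.radians(yawdeg)])
    d=R0.inv().apply(np.array([x,y,z])-s['tool_pos'])*1000; w=(R0.inv()*R1).as_rotvec()
    print('shift mm',d.round(1),'turn',w.round(3),'t',round(float(s['time']),2),'pos',s['tool_pos'].round(4),'yaw',np.degrees(s['ee_rot'][2]).round(2),'grip',round(float(s['grip_width']),4),'F',s['force'].round(1))
E
python3 -c "
from h import *
go(.56,.21,.25,100.3)"
```

```text
shift mm [-456.1 -188.1   -7.7] turn [ 0.    -0.     1.046] t 1.15 pos [0.1944 0.5412 0.2423] yaw 160.24 grip 0.0858 F [-0.5 -0.4  0.2]
```

```bash
python3 -m crank '[{"dx":-30,"dy":-12,"dz":-4,"wz":0.1},{"dx":-65,"dy":-27,"dz":-8,"wz":0.2},{"dx":-100,"dy":-41,"dz":-8,"wz":0.3},{"dx":-135,"dy":-56,"dz":-8,"wz":0.4},{"dx":-170,"dy":-70,"dz":-8,"wz":0.5},{"dx":-205,"dy":-85,"dz":-8,"wz":0.6},{"dx":-240,"dy":-99,"dz":-8,"wz":0.7},{"dx":-275,"dy":-113,"dz":-8,"wz":0.8}]' 40; python3 -c "
from h import *
go(.56,.21,.25,100.3)"
```

```text
shift mm [-456.1 -188.1   -7.7] turn [ 0.    -0.     1.046] t 1.15 pos [0.1944 0.5412 0.2423] yaw 160.24 grip 0.0858 F [-0.5 -0.4  0.2]$[0]: bad value
```

```bash
python3 -m crank '[{"dx":-30.0,"dy":-12,"dz":-4,"wx":0,"wy":0,"wz":0.1,"grip":1}]' 40; python3 -c "
from h import *
go(.56,.21,.25,100.3)"
```

```text
time: 1.23
tool_pos: [0.216, 0.522, 0.2454]
ee_rot: [3.142, -0.003, 2.699]
force: [0.1, 0.0, 0.7]
grip_width: 0.0855
shift mm [-444.4 -134.8   -5.7] turn [-0.001 -0.002  0.949] t 1.23 pos [0.216  0.522  0.2454] yaw 154.67 grip 0.0855 F [0.1 0.  0.7]
```

All seven fields are needed per row.

```bash
python3 -m crank '[{"dx":-35,"dy":-11,"dz":-5,"wx":0,"wy":0,"wz":0.12,"grip":1},{"dx":-70,"dy":-22,"dz":-6,"wx":0,"wy":0,"wz":0.24,"grip":1},{"dx":-108,"dy":-33,"dz":-6,"wx":0,"wy":0,"wz":0.36,"grip":1},{"dx":-146,"dy":-44,"dz":-6,"wx":0,"wy":0,"wz":0.48,"grip":1},{"dx":-184,"dy":-56,"dz":-6,"wx":0,"wy":0,"wz":0.6,"grip":1},{"dx":-222,"dy":-67,"dz":-6,"wx":0,"wy":0,"wz":0.72,"grip":1},{"dx":-260,"dy":-79,"dz":-6,"wx":0,"wy":0,"wz":0.84,"grip":1},{"dx":-298,"dy":-91,"dz":-6,"wx":0,"wy":0,"wz":0.949,"grip":1}]'; python3 -c "
from h import *
go(.56,.21,.25,100.3)"
```

```text
time: 1.9
tool_pos: [0.4476, 0.3107, 0.2509]
ee_rot: [-3.14, -0.002, 1.745]
force: [1.5, 0.4, -0.4]
grip_width: 0.0854
shift mm [-118.6   93.3    0.5] turn [-0.002 -0.002 -0.006] t 1.9 pos [0.4476 0.3107 0.2509] yaw 99.97 grip 0.0854 F [ 1.5  0.4 -0.4]
```

```bash
python3 -m crank '[{"dx":-30,"dy":24,"dz":0,"wx":0,"wy":0,"wz":0,"grip":1},{"dx":-60,"dy":47,"dz":0,"wx":0,"wy":0,"wz":0,"grip":1},{"dx":-90,"dy":71,"dz":0,"wx":0,"wy":0,"wz":0,"grip":1},{"dx":-119,"dy":93,"dz":0,"wx":0,"wy":0,"wz":-0.006,"grip":1},{"dx":-119,"dy":93,"dz":0,"wx":0,"wy":0,"wz":-0.006,"grip":1}]'
python3 - <<'E'
from h import *
import json
go(.56,.21,.25,100.3)
p=manip.camera_params('wrist'); im=manip.capture('wrist'); cv2.imwrite('pics/w1.png',im[:,:,::-1])
p['cam_to_world']=p['cam_to_world'].tolist(); json.dump(p,open('w1.json','w'))
E
```

```text
time: 2.32
tool_pos: [0.5642, 0.2051, 0.25]
ee_rot: [3.141, 0.001, 1.746]
force: [-0.5, 0.8, -0.0]
grip_width: 0.0854
shift mm [ 5.5 -3.3 -0. ] turn [ 0.001  0.001 -0.005] t 2.32 pos [0.5642 0.2051 0.25  ] yaw 100.01 grip 0.0854 F [-0.5  0.8 -0. ]
```

View pics/w1.png

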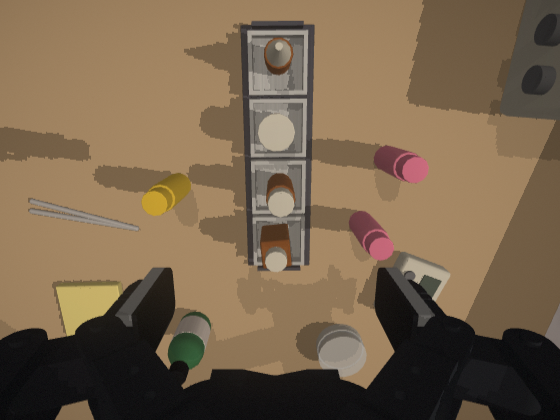

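Run:
```python
from h import *
im=cv2.imread('pics/w1.png')
cv2.imwrite('pics/w1c.png',np.hstack([cv2.resize(im[15:150,230:325],None,fx=4,fy=4,interpolation=2),cv2.resize(im[145:280,230:325],None,fx=4,fy=4,interpolation=2)]))
```

```text
(no output)
```

View pics/w1c.png

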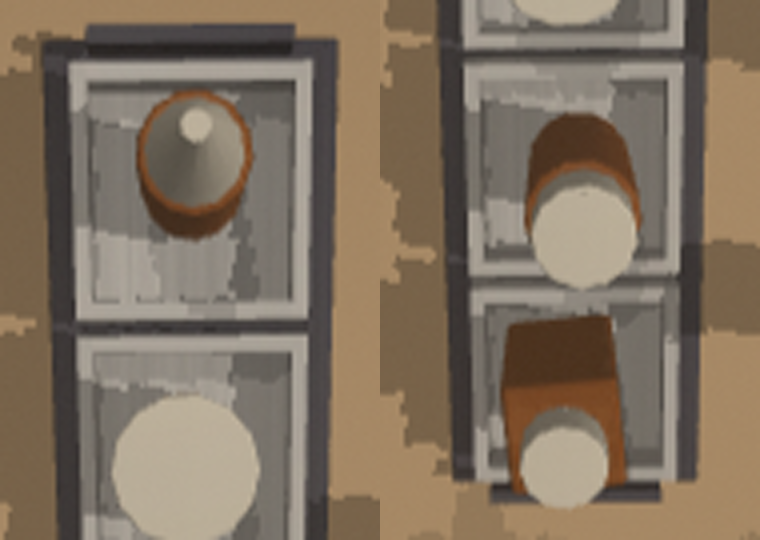

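Run:
```python
from h import *
import json
P=json.load(open('w1.json'));P['cam_to_world']=np.array(P['cam_to_world'])
def f(X,Y,oy,z): return ray('wrist',(X+.5)/4-.5+230,(Y+.5)/4-.5+oy,z,P)
A=[(69,60,15),(312,59,15),(308,318,15),(76,320,15),(82,65,145),(304,63,145),(300,274,145),(88,276,145),(94,483,145),(296,480,145)]
M=[(-.029,.122),(.029,.122),(.029,.064),(-.029,.064),(-.029,-.002),(.029,-.002),(.029,-.06),(-.029,-.06),(-.029,-.122),(.029,-.122)]
t,a,e=fit([f(*q,.022) for q in A],M); print(t.round(4),np.degrees(a),(e*1e3).round(1))
R=np.array([[np.cos(a),-np.sin(a)],[np.sin(a),np.cos(a)]])
for n,X,Y,o,z,yy in(('dropper',196,125,15,.092,.093),('short',186,468,15,.066,.031),('tall',204,237,145,.092,-.031),('square',184,467,145,.080,-.093)):
    w=f(X,Y,o,z); print(n,w.round(4),'cup',(t+R@[0,yy]).round(4),'rel',(R.T@(w[:2]-t)-[0,yy]).round(4))
# square's side edge direction
q=[f(505-380,385,145,.062),f(618-380,376,145,.062)]; d=q[1]-q[0]; print('square top far edge yaw',np.degrees(np.arctan2(d[1],d[0])),np.linalg.norm(d))
```

```text
[0.5626 0.2282] 10.441902899848333 [0.7 0.4 0.1 0.1 0.3 0.3 0.2 0.3 0.6 0.1]
dropper [0.5454 0.3231 0.092 ] cup [0.5457 0.3196] rel [0.0004 0.0035]
short [0.5553 0.2575 0.066 ] cup [0.557  0.2587] rel [-0.0019 -0.0008]
tall [0.5697 0.1985 0.092 ] cup [0.5682 0.1977] rel [0.0016 0.0005]
square [0.576 0.138 0.08 ] cup [0.5794 0.1367] rel [-0.0032  0.0019]
square top far edge yaw 14.85951263827087 0.028423953109643733
```

```bash
python3 -c "
from h import *
go(.576,.138,.15,104.5)"
```

```text
shift mm [-70.7   2.   99.8] turn [-0.002 -0.001 -0.078] t 2.37 pos [0.5619 0.2072 0.2499] yaw 100.05 grip 0.0854 F [-0.2  1.2 -0.4]
```

```bash
python3 -m crank '[{"dx":-30,"dy":1,"dz":10,"wx":0,"wy":0,"wz":-0.03,"grip":1},{"dx":-60,"dy":2,"dz":30,"wx":-0.002,"wy":0,"wz":-0.06,"grip":1},{"dx":-71,"dy":2,"dz":65,"wx":-0.002,"wy":-0.001,"wz":-0.078,"grip":1},{"dx":-71,"dy":2,"dz":95,"wx":-0.002,"wy":-0.001,"wz":-0.08,"grip":1},{"dx":-71,"dy":2,"dz":100,"wx":-0.002,"wy":-0.001,"wz":-0.08,"grip":1},{"dx":-71,"dy":2,"dz":100,"wx":-0.002,"wy":-0.001,"wz":-0.08,"grip":1},{"dx":-71,"dy":2,"dz":100,"wx":-0.002,"wy":-0.001,"wz":-0.08,"grip":1}]'
python3 - <<'E'
from h import *
go(.576,.138,.040,104.5)
im=manip.capture('wrist'); cv2.imwrite('pics/w2.png',im[:,:,::-1])
E
```

```text
time: 2.95
tool_pos: [0.5764, 0.1389, 0.1511]
ee_rot: [3.14, -0.001, 1.827]
force: [-1.0, 0.2, 0.1]
grip_width: 0.0852
shift mm [ -0.8  -0.9 111.1] turn [ 0.002 -0.001  0.003] t 2.95 pos [0.5764 0.1389 0.1511] yaw 104.69 grip 0.0852 F [-1.   0.2  0.1]
```

View pics/w2.png

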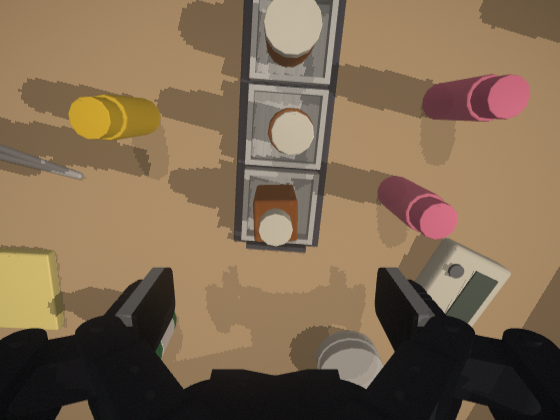

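```bash
python3 -m crank '[{"dx":-1,"dy":-1,"dz":20,"wx":0.002,"wy":0,"wz":0.003,"grip":1},{"dx":-1,"dy":-1,"dz":50,"wx":0.002,"wy":0,"wz":0.003,"grip":1},{"dx":-1,"dy":-1,"dz":80,"wx":0.002,"wy":0,"wz":0.003,"grip":1},{"dx":-1,"dy":-1,"dz":102,"wx":0.002,"wy":0,"wz":0.003,"grip":1},{"dx":-1,"dy":-1,"dz":111,"wx":0.002,"wy":0,"wz":0.003,"grip":1},{"dx":-1,"dy":-1,"dz":111,"wx":0.002,"wy":0,"wz":0.003,"grip":1},{"dx":-1,"dy":-1,"dz":111,"wx":0.002,"wy":0,"wz":0.003,"grip":1}]'
python3 - <<'E'
from h import *
go(.576,.138,.040,104.5)
im=manip.capture('wrist'); cv2.imwrite('pics/w3.png',im[:,:,::-1])
im=manip.capture('side'); cv2.imwrite('pics/s3.png',im[:,:,::-1])
E
```

```text
time: 3.58
tool_pos: [0.578, 0.1386, 0.0425]
ee_rot: [3.137, -0.0, 1.825]
force: [0.8, -0.2, 0.4]
grip_width: 0.0855
shift mm [-0.1 -2.1  2.5] turn [ 0.005 -0.     0.001] t 3.58 pos [0.578  0.1386 0.0425] yaw 104.56 grip 0.0855 F [ 0.8 -0.2  0.4]
```

View pics/w3.png

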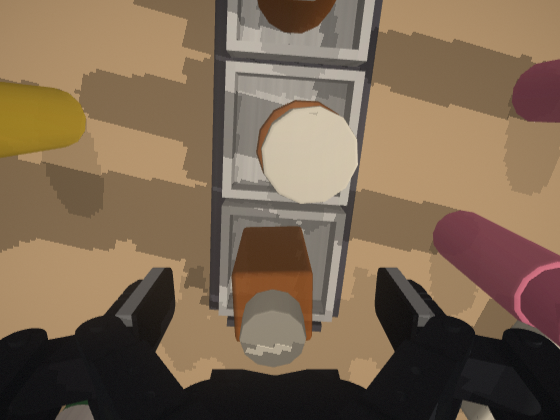

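View pics/s3.png

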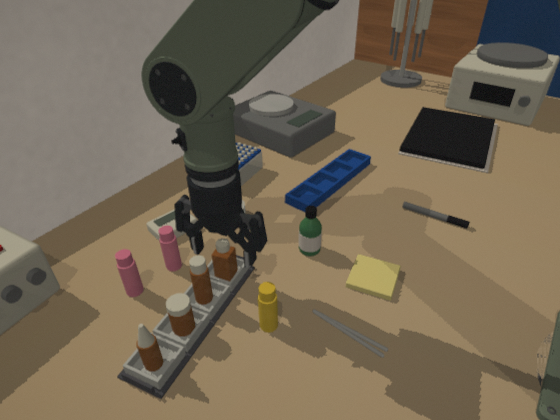

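```bash
python3 -m crank '[{"dx":0,"dy":-1,"dz":1,"wx":0.003,"wy":0,"wz":0,"grip":0},{"dx":0,"dy":-1,"dz":1,"wx":0.003,"wy":0,"wz":0,"grip":0},{"dx":0,"dy":-1,"dz":1,"wx":0.003,"wy":0,"wz":0,"grip":0},{"dx":0,"dy":-1,"dz":1,"wx":0.003,"wy":0,"wz":0,"grip":0},{"dx":0,"dy":-1,"dz":1,"wx":0.003,"wy":0,"wz":0,"grip":0},{"dx":0,"dy":-1,"dz":1,"wx":0.003,"wy":0,"wz":0,"grip":0},{"dx":0,"dy":-1,"dz":1,"wx":0.003,"wy":0,"wz":0,"grip":0},{"dx":0,"dy":-1,"dz":1,"wx":0.003,"wy":0,"wz":0,"grip":0}]' 40
python3 - <<'E'
from h import *
go(.576,.138,.040,104.5)
im=manip.capture('wrist'); cv2.imwrite('pics/w4.png',im[:,:,::-1])
E
```

```text
time: 4.35
tool_pos: [0.5777, 0.1383, 0.0426]
ee_rot: [3.138, -0.0, 1.825]
force: [-0.7, -0.6, 4.5]
grip_width: 0.0293
shift mm [ 0.2 -1.7  2.6] turn [ 0.004 -0.     0.001] t 4.35 pos [0.5777 0.1383 0.0426] yaw 104.54 grip 0.0293 F [-0.7 -0.6  4.5]
```

View pics/w4.png

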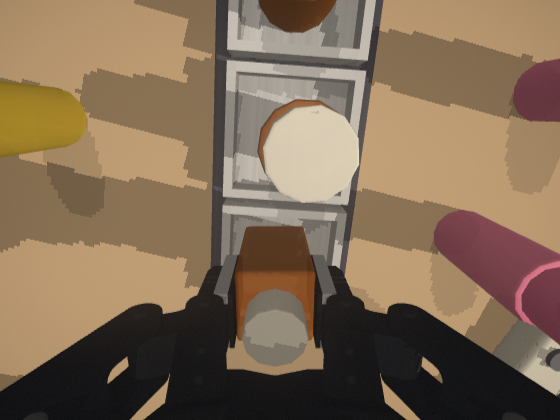

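```bash
python3 -m crank '[{"dx":0,"dy":0,"dz":-10,"wx":0,"wy":0,"wz":0,"grip":0},{"dx":0,"dy":0,"dz":-30,"wx":0,"wy":0,"wz":0,"grip":0},{"dx":0,"dy":0,"dz":-60,"wx":0,"wy":0,"wz":0,"grip":0},{"dx":0,"dy":0,"dz":-90,"wx":0,"wy":0,"wz":0,"grip":0},{"dx":0,"dy":0,"dz":-120,"wx":0,"wy":0,"wz":0,"grip":0},{"dx":0,"dy":0,"dz":-150,"wx":0,"wy":0,"wz":0,"grip":0},{"dx":-15,"dy":0,"dz":-158,"wx":0,"wy":0,"wz":0.05,"grip":0},{"dx":-35,"dy":0,"dz":-158,"wx":0,"wy":0,"wz":0.1,"grip":0}]'
python3 - <<'E'
from h import *
go(.58,-.10,.20,86)
E
```

```text
time: 5.07
tool_pos: [0.5872, 0.1053, 0.2045]
ee_rot: [3.131, -0.001, 1.724]
force: [0.6, -1.3, -0.7]
grip_width: 0.0294
shift mm [-201.8  -38.5    3.8] turn [ 0.011 -0.003  0.223] t 5.07 pos [0.5872 0.1053 0.2045] yaw 98.81 grip 0.0294 F [ 0.6 -1.3 -0.7]
```

```bash
python3 -m crank '[{"dx":-30,"dy":-6,"dz":0,"wx":0.005,"wy":0,"wz":0.03,"grip":0},{"dx":-60,"dy":-12,"dz":0,"wx":0.01,"wy":0,"wz":0.06,"grip":0},{"dx":-95,"dy":-18,"dz":0,"wx":0.01,"wy":0,"wz":0.1,"grip":0},{"dx":-130,"dy":-24,"dz":0,"wx":0.01,"wy":0,"wz":0.14,"grip":0},{"dx":-165,"dy":-31,"dz":2,"wx":0.01,"wy":0,"wz":0.18,"grip":0},{"dx":-190,"dy":-36,"dz":4,"wx":0.011,"wy":-0.003,"wz":0.21,"grip":0},{"dx":-202,"dy":-38,"dz":4,"wx":0.011,"wy":-0.003,"wz":0.223,"grip":0},{"dx":-202,"dy":-38,"dz":4,"wx":0.011,"wy":-0.003,"wz":0.223,"grip":0}]'
python3 - <<'E'
from h import *
import json
manip.sense();p=manip.camera_params('wrist'); im=manip.capture('wrist'); cv2.imwrite('pics/w5.png',im[:,:,::-1])
p['cam_to_world']=p['cam_to_world'].tolist(); json.dump(p,open('w5.json','w'))
go(.58,-.10,.20,86)
E
```

```text
time: 5.73
tool_pos: [0.5802, -0.1024, 0.1997]
ee_rot: [-3.141, 0.001, 1.498]
force: [0.4, 0.9, -1.8]
grip_width: 0.0295
shift mm [ 0.5 -0.4 -0.3] turn [-0.001 -0.    -0.001] t 5.78 pos [ 0.5804 -0.1006  0.1997] yaw 85.94 grip 0.0298 F [-0.5  0.6 -0.4]
```

View pics/w5.png

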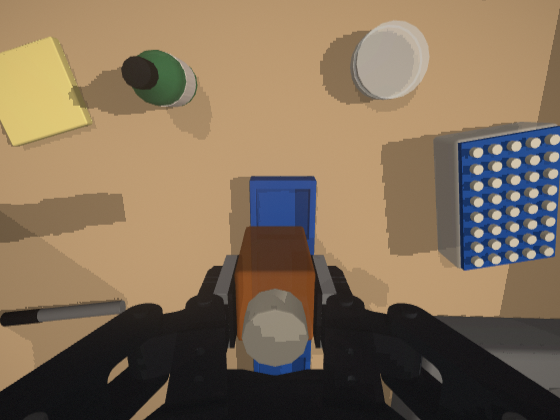

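Run:
```python
from h import *
import json
P=json.load(open('w5.json'));P['cam_to_world']=np.array(P['cam_to_world'])
im=cv2.imread('pics/w5.png'); cv2.imwrite('pics/w5c.png',cv2.resize(im[160:270,230:340],None,fx=5,fy=5,interpolation=2))
a=np.radians(-3.97);R=np.array([[np.cos(a),-np.sin(a)],[np.sin(a),np.cos(a)]])
for t in ([.5801,-.2148],[.5772,-.2169]):
    print([proj('wrist',[*(np.array(t)+R@q),.022],P).round(1) for q in((-.031,.126),(.031,.126))])
    print([((proj('wrist',[*(np.array(t)+R@q),.022],P)-[230,160])*5).round(0) for q in((-.031,.126),(.031,.126))])
print([ray('wrist',u,v,.022,P).round(4) for u,v in((250,178),(316,177))])
```

```text
[array([250.4, 175.7]), array([317.9, 175.5])]
[array([102.,  78.]), array([439.,  77.])]
[array([247.4, 178.2]), array([314.8, 177.9])]
[array([87., 91.]), array([424.,  90.])]
[array([ 0.5574, -0.0891,  0.022 ]), array([ 0.618 , -0.0926,  0.022 ])]
```

View pics/w5c.png

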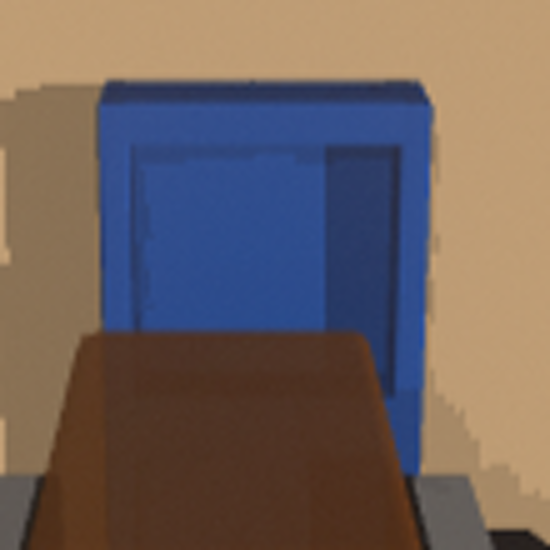

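Run:
```python
from h import *
import json
P=json.load(open('w5.json'));P['cam_to_world']=np.array(P['cam_to_world'])
A=[ray('wrist',(x+.5)/5-.5+230,(y+.5)/5-.5+160,.022,P)[:2] for x,y in((99,102),(432,103))]
d=A[1]-A[0]; print(np.linalg.norm(d),np.degrees(np.arctan2(d[1],d[0])))
a=np.radians(-3.97);R=np.array([[np.cos(a),-np.sin(a)],[np.sin(a),np.cos(a)]])
t=np.mean(A,0)-R@[0,.126]; print('t',t)
for y in (.093,.031,-.031,-.093): print(y,(t+R@[0,y]).round(4))
go(.5849,-.1249,.1,82)
```

```text
0.06138968864410558 -4.3283736850590655
t [ 0.57851473 -0.21891677]
0.093 [ 0.585  -0.1261]
0.031 [ 0.5807 -0.188 ]
-0.031 [ 0.5764 -0.2498]
-0.093 [ 0.5721 -0.3117]
shift mm [-24.    6.3  99.7] turn [-0.001 -0.     0.069] t 5.78 pos [ 0.5804 -0.1006  0.1997] yaw 85.94 grip 0.0298 F [-0.5  0.6 -0.4]
```

```bash
python3 -m crank '[{"dx":-12,"dy":2,"dz":10,"wx":0,"wy":0,"wz":0,"grip":0},{"dx":-24,"dy":4,"dz":30,"wx":0,"wy":0,"wz":0,"grip":0},{"dx":-25,"dy":5,"dz":60,"wx":0,"wy":0,"wz":0,"grip":0},{"dx":-25,"dy":6,"dz":90,"wx":0,"wy":0,"wz":0,"grip":0},{"dx":-25,"dy":6,"dz":110,"wx":0,"wy":0,"wz":0,"grip":0},{"dx":-25,"dy":6,"dz":120,"wx":0,"wy":0,"wz":0,"grip":0},{"dx":-25,"dy":6,"dz":120,"wx":0,"wy":0,"wz":0,"grip":0},{"dx":-25,"dy":6,"dz":120,"wx":0,"wy":0,"wz":0,"grip":0}]'
python3 - <<'E'
from h import *
go(.5845,-.1253,.0435,85.9)
im=manip.capture('wrist'); cv2.imwrite('pics/w6.png',im[:,:,::-1])
im=manip.capture('side'); cv2.imwrite('pics/s6.png',im[:,:,::-1])
E
```

```text
time: 6.45
tool_pos: [0.5849, -0.1253, 0.0797]
ee_rot: [-3.141, -0.0, 1.501]
force: [0.6, -0.9, -1.1]
grip_width: 0.0295
shift mm [-0.  -0.4 36.2] turn [-0.001 -0.     0.002] t 6.45 pos [ 0.5849 -0.1253  0.0797] yaw 86.01 grip 0.0295 F [ 0.6 -0.9 -1.1]
```

View pics/w6.png

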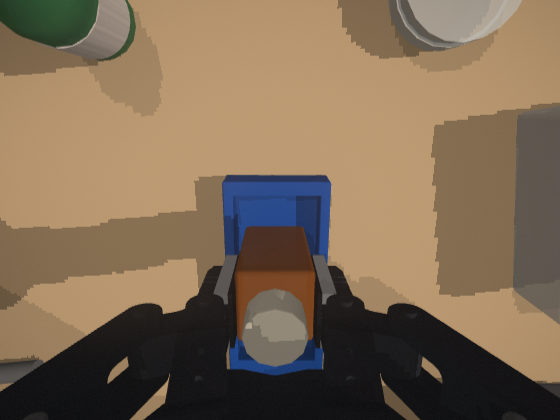

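View pics/s6.png

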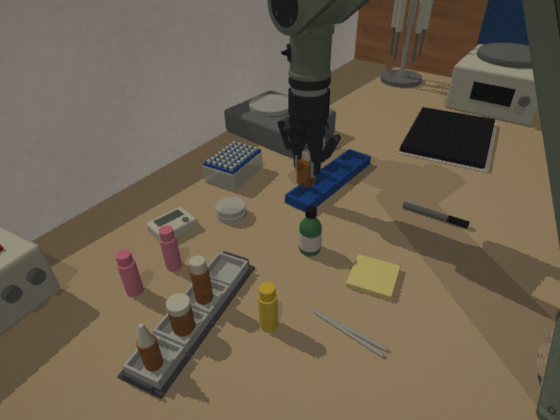

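```bash
python3 -m crank '[{"dx":0,"dy":0,"dz":10,"wx":0,"wy":0,"wz":0,"grip":0},{"dx":0,"dy":0,"dz":20,"wx":0,"wy":0,"wz":0,"grip":0},{"dx":0,"dy":0,"dz":28,"wx":0,"wy":0,"wz":0,"grip":0},{"dx":0,"dy":0,"dz":33,"wx":0,"wy":0,"wz":0,"grip":0},{"dx":0,"dy":0,"dz":35,"wx":0,"wy":0,"wz":0,"grip":0},{"dx":0,"dy":0,"dz":36,"wx":0,"wy":0,"wz":0,"grip":0},{"dx":0,"dy":0,"dz":36,"wx":0,"wy":0,"wz":0,"grip":0}]'
python3 - <<'E'
from h import *
go(.5845,-.1253,.0426,85.9)
im=manip.capture('side'); cv2.imwrite('pics/s7.png',cv2.resize(im[130:220,250:390,::-1],None,fx=5,fy=5,interpolation=2))
E
```

```text
time: 7.13
tool_pos: [0.5858, -0.1259, 0.0449]
ee_rot: [3.14, 0.0, 1.501]
force: [-0.6, -0.1, -0.6]
grip_width: 0.0294
shift mm [ 0.5 -1.4  2.3] turn [0.002 0.    0.001] t 7.13 pos [ 0.5858 -0.1259  0.0449] yaw 85.98 grip 0.0294 F [-0.6 -0.1 -0.6]
```

View pics/s7.png

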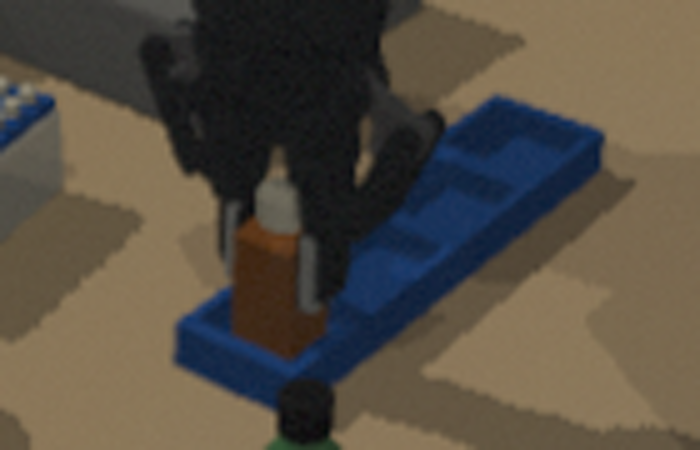

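```bash
python3 -m crank '[{"dx":0,"dy":0,"dz":2,"wx":0,"wy":0,"wz":0,"grip":0},{"dx":0,"dy":0,"dz":4,"wx":0,"wy":0,"wz":0,"grip":0},{"dx":0,"dy":0,"dz":4,"wx":0,"wy":0,"wz":0,"grip":0}]'; python3 -c "
from h import *
go(.5845,-.1253,.0426,85.9)"
```

```text
time: 7.43
tool_pos: [0.5865, -0.126, 0.0426]
ee_rot: [3.138, 0.0, 1.501]
force: [-1.1, 0.8, 5.6]
grip_width: 0.0296
shift mm [ 0.6 -2.1 -0. ] turn [0.004 0.    0.001] t 7.43 pos [ 0.5865 -0.126   0.0426] yaw 85.97 grip 0.0296 F [-1.1  0.8  5.6]
```

Touching the floor (5.6 N). Open, then rise.

```bash
python3 -m crank '[{"dx":0,"dy":0,"dz":0,"wx":0,"wy":0,"wz":0,"grip":0.5},{"dx":0,"dy":0,"dz":0,"wx":0,"wy":0,"wz":0,"grip":1},{"dx":0,"dy":0,"dz":0,"wx":0,"wy":0,"wz":0,"grip":1},{"dx":0,"dy":0,"dz":0,"wx":0,"wy":0,"wz":0,"grip":1},{"dx":0,"dy":0,"dz":0,"wx":0,"wy":0,"wz":0,"grip":1},{"dx":0,"dy":0,"dz":-20,"wx":0,"wy":0,"wz":0,"grip":1},{"dx":0,"dy":0,"dz":-50,"wx":0,"wy":0,"wz":0,"grip":1},{"dx":0,"dy":0,"dz":-80,"wx":0,"wy":0,"wz":0,"grip":1}]'; python3 -c "
from h import *
go(.567,.17,.20,100.4)"
```

```text
time: 8.1
tool_pos: [0.5854, -0.1258, 0.1224]
ee_rot: [3.141, -0.0, 1.501]
force: [-0.6, 0.4, 1.0]
grip_width: 0.0855
shift mm [293.8 -39.  -77.6] turn [ 0.001  0.    -0.252] t 8.1 pos [ 0.5854 -0.1258  0.1224] yaw 85.98 grip 0.0855 F [-0.6  0.4  1. ]
```

```bash
python3 -m crank '[{"dx":0,"dy":0,"dz":-30,"wx":0,"wy":0,"wz":0,"grip":1},{"dx":20,"dy":-3,"dz":-60,"wx":0,"wy":0,"wz":-0.03,"grip":1},{"dx":55,"dy":-8,"dz":-78,"wx":0,"wy":0,"wz":-0.06,"grip":1},{"dx":93,"dy":-13,"dz":-78,"wx":0,"wy":0,"wz":-0.1,"grip":1},{"dx":132,"dy":-18,"dz":-78,"wx":0,"wy":0,"wz":-0.14,"grip":1},{"dx":170,"dy":-23,"dz":-78,"wx":0,"wy":0,"wz":-0.18,"grip":1},{"dx":208,"dy":-28,"dz":-78,"wx":0,"wy":0,"wz":-0.22,"grip":1},{"dx":245,"dy":-33,"dz":-78,"wx":0,"wy":0,"wz":-0.252,"grip":1}]'
python3 - <<'E'
from h import *
go(.569,.198,.15,100.4)
im=manip.capture('top'); cv2.imwrite('pics/t8.png',im[:,:,::-1])
E
```

```text
time: 8.77
tool_pos: [0.5691, 0.1228, 0.2004]
ee_rot: [3.141, 0.0, 1.754]
force: [0.7, -0.6, -0.5]
grip_width: 0.0855
shift mm [74.  13.6 50.4] turn [0.001 0.    0.002] t 8.77 pos [0.5691 0.1228 0.2004] yaw 100.51 grip 0.0855 F [ 0.7 -0.6 -0.5]
```

View pics/t8.png

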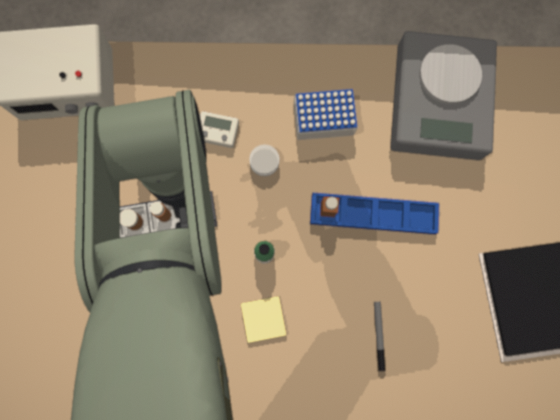

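```bash
python3 -m crank '[{"dx":30,"dy":5,"dz":0,"wx":0,"wy":0,"wz":0,"grip":1},{"dx":60,"dy":11,"dz":20,"wx":0,"wy":0,"wz":0,"grip":1},{"dx":74,"dy":14,"dz":50,"wx":0,"wy":0,"wz":0,"grip":1},{"dx":74,"dy":14,"dz":50,"wx":0,"wy":0,"wz":0,"grip":1},{"dx":74,"dy":14,"dz":50,"wx":0,"wy":0,"wz":0,"grip":1},{"dx":74,"dy":14,"dz":50,"wx":0,"wy":0,"wz":0,"grip":1}]'
python3 - <<'E'
from h import *
go(.5690,.1982,.0415,100.4)
im=manip.capture('wrist'); cv2.imwrite('pics/w9.png',im[:,:,::-1])
E
```

```text
time: 9.32
tool_pos: [0.569, 0.2042, 0.1514]
ee_rot: [3.139, -0.005, 1.759]
force: [0.3, 1.1, -0.2]
grip_width: 0.0853
shift mm [ -6.4  -1.4 109.8] turn [ 0.002 -0.005  0.006] t 9.32 pos [0.569  0.2042 0.1514] yaw 100.76 grip 0.0853 F [ 0.3  1.1 -0.2]
```

View pics/w9.png

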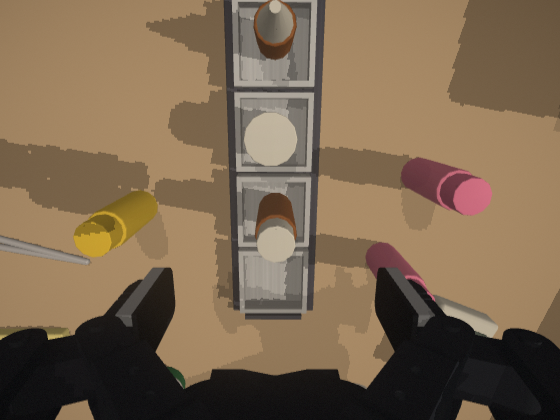

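```bash
python3 -m crank '[{"dx":-5,"dy":-1,"dz":10,"wx":0.002,"wy":-0.005,"wz":0.006,"grip":1},{"dx":-5,"dy":-1,"dz":30,"wx":0.002,"wy":-0.005,"wz":0.006,"grip":1},{"dx":-6,"dy":-1,"dz":60,"wx":0.002,"wy":-0.005,"wz":0.006,"grip":1},{"dx":-6,"dy":-1,"dz":88,"wx":0.002,"wy":-0.005,"wz":0.006,"grip":1},{"dx":-6,"dy":-1,"dz":105,"wx":0.002,"wy":-0.005,"wz":0.006,"grip":1},{"dx":-6,"dy":-1,"dz":110,"wx":0.002,"wy":-0.005,"wz":0.006,"grip":1},{"dx":-6,"dy":-1,"dz":110,"wx":0.002,"wy":-0.005,"wz":0.006,"grip":1}]'
python3 - <<'E'
from h import *
go(.5690,.1982,.0415,100.4)
im=manip.capture('wrist'); cv2.imwrite('pics/w10.png',im[:,:,::-1])
E
```

```text
time: 9.95
tool_pos: [0.5696, 0.1973, 0.0412]
ee_rot: [-3.141, 0.0, 1.75]
force: [0.4, -0.2, -0.4]
grip_width: 0.0853
shift mm [ 1.  -0.4 -0.3] turn [-0.     0.    -0.002] t 9.95 pos [0.5696 0.1973 0.0412] yaw 100.29 grip 0.0853 F [ 0.4 -0.2 -0.4]
```

View pics/w10.png

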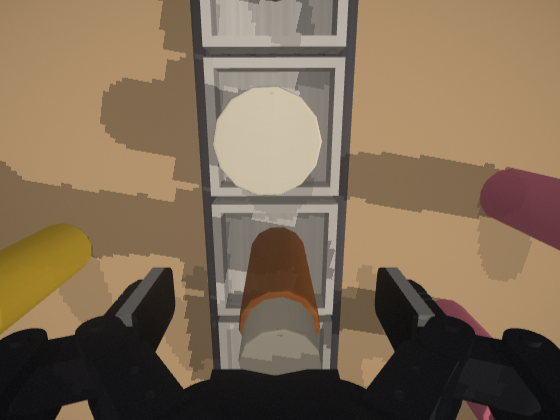

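```bash
python3 -m crank '[{"dx":0,"dy":0,"dz":0,"wx":0,"wy":0,"wz":0,"grip":0},{"dx":0,"dy":0,"dz":0,"wx":0,"wy":0,"wz":0,"grip":0},{"dx":0,"dy":0,"dz":0,"wx":0,"wy":0,"wz":0,"grip":0},{"dx":0,"dy":0,"dz":0,"wx":0,"wy":0,"wz":0,"grip":0},{"dx":0,"dy":0,"dz":0,"wx":0,"wy":0,"wz":0,"grip":0},{"dx":0,"dy":0,"dz":0,"wx":0,"wy":0,"wz":0,"grip":0},{"dx":0,"dy":0,"dz":0,"wx":0,"wy":0,"wz":0,"grip":0},{"dx":0,"dy":0,"dz":0,"wx":0,"wy":0,"wz":0,"grip":0}]' 40; python3 -c "
from h import *
go(.569,.1982,.0415,100.4)"
```

```text
time: 10.67
tool_pos: [0.5709, 0.198, 0.0433]
ee_rot: [3.138, -0.0, 1.751]
force: [-0.7, -0.1, 5.9]
grip_width: 0.027
shift mm [ 0.5 -1.8  1.8] turn [ 0.004 -0.    -0.001] t 10.67 pos [0.5709 0.198  0.0433] yaw 100.32 grip 0.027 F [-0.7 -0.1  5.9]
```

```bash
python3 -m crank '[{"dx":0,"dy":0,"dz":-10,"wx":0,"wy":0,"wz":0,"grip":0},{"dx":0,"dy":0,"dz":-30,"wx":0,"wy":0,"wz":0,"grip":0},{"dx":0,"dy":0,"dz":-60,"wx":0,"wy":0,"wz":0,"grip":0},{"dx":0,"dy":0,"dz":-90,"wx":0,"wy":0,"wz":0,"grip":0},{"dx":0,"dy":0,"dz":-120,"wx":0,"wy":0,"wz":0,"grip":0},{"dx":0,"dy":0,"dz":-145,"wx":0,"wy":0,"wz":0,"grip":0},{"dx":-15,"dy":0,"dz":-155,"wx":0,"wy":0,"wz":0.03,"grip":0},{"dx":-40,"dy":0,"dz":-157,"wx":0,"wy":0,"wz":0.06,"grip":0}]'
python3 - <<'E'
from h import *
go(.58,-.187,.20,86)
E
```

```text
time: 11.33
tool_pos: [0.5785, 0.1596, 0.2034]
ee_rot: [3.132, -0.002, 1.692]
force: [0.4, -0.2, -0.5]
grip_width: 0.0265
shift mm [-344.3  -40.3    2.3] turn [ 0.009 -0.003  0.191] t 11.33 pos [0.5785 0.1596 0.2034] yaw 96.93 grip 0.0265 F [ 0.4 -0.2 -0.5]
```

```bash
python3 -m crank '[{"dx":-35,"dy":-4,"dz":0,"wx":0.005,"wy":0,"wz":0.02,"grip":0},{"dx":-73,"dy":-8,"dz":0,"wx":0.009,"wy":-0.003,"wz":0.04,"grip":0},{"dx":-111,"dy":-13,"dz":0,"wx":0.009,"wy":-0.003,"wz":0.06,"grip":0},{"dx":-150,"dy":-17,"dz":0,"wx":0.009,"wy":-0.003,"wz":0.08,"grip":0},{"dx":-189,"dy":-22,"dz":1,"wx":0.009,"wy":-0.003,"wz":0.1,"grip":0},{"dx":-228,"dy":-27,"dz":2,"wx":0.009,"wy":-0.003,"wz":0.12,"grip":0},{"dx":-266,"dy":-31,"dz":2,"wx":0.009,"wy":-0.003,"wz":0.15,"grip":0},{"dx":-300,"dy":-35,"dz":2,"wx":0.009,"wy":-0.003,"wz":0.17,"grip":0}]'
python3 - <<'E'
from h import *
import json
go(.58,-.187,.12,86)
p=manip.camera_params('wrist'); im=manip.capture('wrist'); cv2.imwrite('pics/w11.png',im[:,:,::-1])
p['cam_to_world']=p['cam_to_world'].tolist(); json.dump(p,open('w11.json','w'))
E
```

```text
time: 12.0
tool_pos: [0.5787, -0.1454, 0.1998]
ee_rot: [-3.14, 0.001, 1.518]
force: [0.6, 0.3, 0.1]
grip_width: 0.0272
shift mm [-41.4   3.6  79.8] turn [-0.002  0.001  0.017] t 12.0 pos [ 0.5787 -0.1454  0.1998] yaw 87.0 grip 0.0272 F [0.6 0.3 0.1]
```

View pics/w11.png

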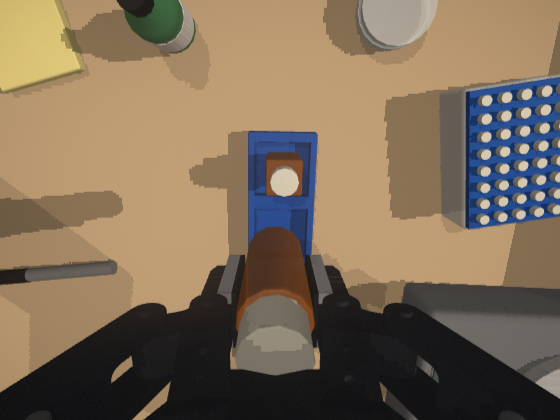

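```bash
python3 -m crank '[{"dx":-25,"dy":2,"dz":5,"wx":0,"wy":0,"wz":0.01,"grip":0},{"dx":-40,"dy":4,"dz":20,"wx":0,"wy":0,"wz":0.017,"grip":0},{"dx":-42,"dy":4,"dz":45,"wx":0,"wy":0,"wz":0.017,"grip":0},{"dx":-42,"dy":4,"dz":70,"wx":0,"wy":0,"wz":0.017,"grip":0},{"dx":-42,"dy":4,"dz":88,"wx":0,"wy":0,"wz":0.017,"grip":0},{"dx":-42,"dy":4,"dz":90,"wx":0,"wy":0,"wz":0.017,"grip":0},{"dx":-42,"dy":4,"dz":90,"wx":0,"wy":0,"wz":0.017,"grip":0}]'
python3 - <<'E'
from h import *
import json
go(.58,-.187,.0435,86)
p=manip.camera_params('wrist'); im=manip.capture('wrist'); cv2.imwrite('pics/w12.png',im[:,:,::-1])
p['cam_to_world']=p['cam_to_world'].tolist(); json.dump(p,open('w12.json','w'))
E
```

```text
time: 12.63
tool_pos: [0.5792, -0.1941, 0.1085]
ee_rot: [-3.137, 0.005, 1.497]
force: [0.2, 0.4, -0.8]
grip_width: 0.0271
shift mm [ 7.5  0.5 64.9] turn [-0.004  0.005 -0.004] t 12.63 pos [ 0.5792 -0.1941  0.1085] yaw 85.78 grip 0.0271 F [ 0.2  0.4 -0.8]
```

View pics/w12.png

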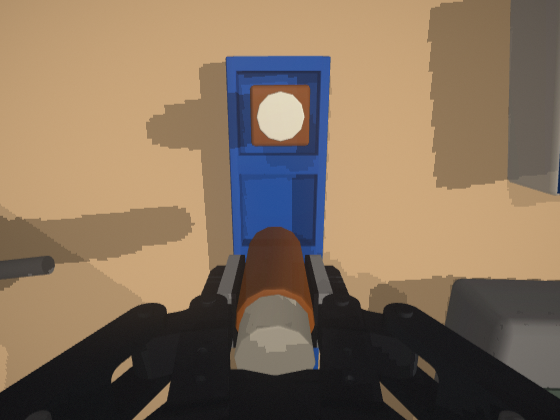

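Run:
```python
from h import *
im=cv2.imread('pics/w12.png'); cv2.imwrite('pics/w12c.png',cv2.resize(im[50:260,220:340],None,fx=2.8,fy=2.8,interpolation=2))
```

```text
(no output)
```

View pics/w12c.png

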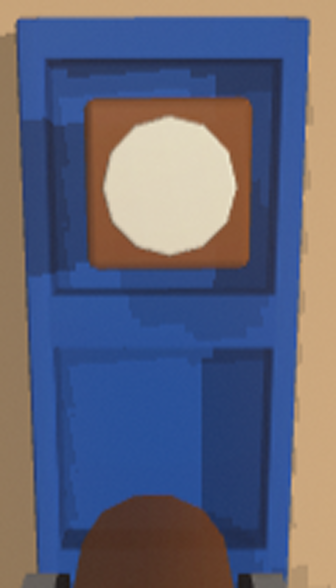

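Run:
```python
from h import *
import json
P=json.load(open('w12.json'));P['cam_to_world']=np.array(P['cam_to_world'])
f=lambda x,y,z:ray('wrist',(x+.5)/2.8-.5+220,(y+.5)/2.8-.5+50,z,P)
A=[(18,21),(309,21),(46,60),(283,60),(275,292),(54,293),(54,349),(273,347)]
M=[(-.031,.126),(.031,.126),(-.025,.118),(.025,.118),(.025,.068),(-.025,.068),(-.025,.056),(.025,.056)]
t,a,e=fit([f(*q,.022) for q in A],M);print(t.round(4),np.degrees(a).round(2),(e*1e3).round(1))
R=np.array([[np.cos(a),-np.sin(a)],[np.sin(a),np.cos(a)]])
for y in (.093,.031,-.031,-.093): print(y,(t+R@[0,y]).round(4))
s=f(170,185,.080)[:2]; print('square',s,(R.T@(s-t)).round(4))
```

```text
[ 0.5785 -0.2189] -4.05 [0.5 0.9 0.1 0.4 0.8 0.7 0.4 0.2]
0.093 [ 0.5851 -0.1262]
0.031 [ 0.5807 -0.188 ]
-0.031 [ 0.5763 -0.2499]
-0.093 [ 0.5719 -0.3117]
square [ 0.58574604 -0.1260472 ] [0.0006 0.0932]
```

```bash
python3 -m crank '[{"dx":4,"dy":1,"dz":10,"wx":-0.004,"wy":0.005,"wz":0,"grip":0},{"dx":6,"dy":1,"dz":25,"wx":-0.004,"wy":0.005,"wz":0,"grip":0},{"dx":6,"dy":1,"dz":40,"wx":-0.004,"wy":0.005,"wz":0,"grip":0},{"dx":6,"dy":1,"dz":52,"wx":-0.004,"wy":0.005,"wz":0,"grip":0},{"dx":6,"dy":1,"dz":60,"wx":-0.004,"wy":0.005,"wz":0,"grip":0},{"dx":6,"dy":1,"dz":63,"wx":-0.004,"wy":0.005,"wz":0,"grip":0},{"dx":6,"dy":1,"dz":63,"wx":-0.004,"wy":0.005,"wz":0,"grip":0}]'
python3 - <<'E'
from h import *
go(.5807,-.188,.0435,86)
im=manip.capture('side'); cv2.imwrite('pics/s13.png',cv2.resize(im[130:220,250:390,::-1],None,fx=5,fy=5,interpolation=2))
E
```

```text
time: 13.27
tool_pos: [0.5817, -0.1886, 0.0468]
ee_rot: [3.139, 0.001, 1.498]
force: [0.8, 0.4, -0.9]
grip_width: 0.0268
shift mm [ 0.5 -1.1  3.3] turn [ 0.003  0.001 -0.003] t 13.27 pos [ 0.5817 -0.1886  0.0468] yaw 85.81 grip 0.0268 F [ 0.8  0.4 -0.9]
```

View pics/s13.png

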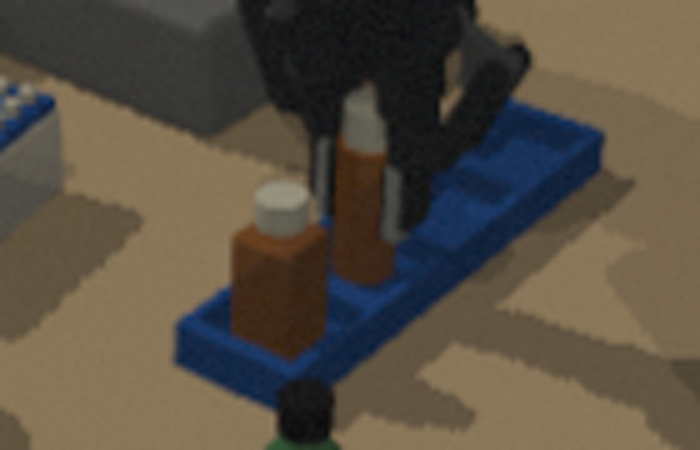

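```bash
python3 -m crank '[{"dx":0,"dy":0,"dz":2,"wx":0,"wy":0,"wz":0,"grip":0},{"dx":0,"dy":0,"dz":4,"wx":0,"wy":0,"wz":0,"grip":0},{"dx":0,"dy":0,"dz":5,"wx":0,"wy":0,"wz":0,"grip":0},{"dx":0,"dy":0,"dz":5,"wx":0,"wy":0,"wz":0,"grip":0}]'; python3 -c "
from h import *
go(.5807,-.188,.0435,85.9)"
```

```text
time: 13.65
tool_pos: [0.5827, -0.189, 0.0434]
ee_rot: [3.136, 0.002, 1.497]
force: [-0.2, 0.5, 4.2]
grip_width: 0.0266
shift mm [ 0.8 -2.  -0.1] turn [ 0.005  0.002 -0.002] t 13.65 pos [ 0.5827 -0.189   0.0434] yaw 85.8 grip 0.0266 F [-0.2  0.5  4.2]
```

Floor contact again at the expected height; release and rise.

```bash
python3 -m crank '[{"dx":0,"dy":0,"dz":0,"wx":0,"wy":0,"wz":0,"grip":0.5},{"dx":0,"dy":0,"dz":0,"wx":0,"wy":0,"wz":0,"grip":1},{"dx":0,"dy":0,"dz":0,"wx":0,"wy":0,"wz":0,"grip":1},{"dx":0,"dy":0,"dz":0,"wx":0,"wy":0,"wz":0,"grip":1},{"dx":0,"dy":0,"dz":0,"wx":0,"wy":0,"wz":0,"grip":1},{"dx":0,"dy":0,"dz":-20,"wx":0,"wy":0,"wz":0,"grip":1},{"dx":0,"dy":0,"dz":-50,"wx":0,"wy":0,"wz":0,"grip":1},{"dx":0,"dy":0,"dz":-80,"wx":0,"wy":0,"wz":0,"grip":1}]'; python3 -c "
from h import *
go(.5555,.258,.20,100.4)"
```

```text
time: 14.32
tool_pos: [0.5814, -0.1885, 0.1232]
ee_rot: [3.139, 0.001, 1.497]
force: [0.5, -0.0, 0.4]
grip_width: 0.0855
shift mm [443.4 -58.4 -77.3] turn [ 0.002  0.001 -0.255] t 14.32 pos [ 0.5814 -0.1885  0.1232] yaw 85.8 grip 0.0855 F [ 0.5 -0.   0.4]
```

```bash
python3 -m crank '[{"dx":0,"dy":0,"dz":-35,"wx":0,"wy":0,"wz":0,"grip":1},{"dx":20,"dy":-3,"dz":-65,"wx":0,"wy":0,"wz":-0.03,"grip":1},{"dx":55,"dy":-7,"dz":-78,"wx":0,"wy":0,"wz":-0.06,"grip":1},{"dx":94,"dy":-12,"dz":-78,"wx":0,"wy":0,"wz":-0.09,"grip":1},{"dx":133,"dy":-17,"dz":-78,"wx":0,"wy":0,"wz":-0.12,"grip":1},{"dx":172,"dy":-22,"dz":-78,"wx":0,"wy":0,"wz":-0.15,"grip":1},{"dx":211,"dy":-28,"dz":-78,"wx":0,"wy":0,"wz":-0.18,"grip":1},{"dx":250,"dy":-33,"dz":-78,"wx":0,"wy":0,"wz":-0.21,"grip":1}]'
python3 - <<'E'
from h import *
go(.5555,.258,.2,100.4)
E
```

```text
time: 14.98
tool_pos: [0.566, 0.065, 0.2009]
ee_rot: [3.14, 0.001, 1.709]
force: [0.8, -0.9, -1.0]
grip_width: 0.0852
shift mm [192.6  16.1   0.7] turn [ 0.002  0.001 -0.044] t 14.98 pos [0.566  0.065  0.2009] yaw 97.9 grip 0.0852 F [ 0.8 -0.9 -1. ]
```

```bash
python3 -m crank '[{"dx":35,"dy":3,"dz":0,"wx":0,"wy":0,"wz":-0.01,"grip":1},{"dx":72,"dy":6,"dz":0,"wx":0,"wy":0,"wz":-0.02,"grip":1},{"dx":110,"dy":9,"dz":0,"wx":0,"wy":0,"wz":-0.03,"grip":1},{"dx":145,"dy":12,"dz":5,"wx":0,"wy":0,"wz":-0.04,"grip":1},{"dx":175,"dy":15,"dz":20,"wx":0.002,"wy":0,"wz":-0.044,"grip":1},{"dx":191,"dy":16,"dz":40,"wx":0.002,"wy":0,"wz":-0.044,"grip":1},{"dx":191,"dy":16,"dz":60,"wx":0.002,"wy":0,"wz":-0.044,"grip":1},{"dx":191,"dy":16,"dz":60,"wx":0.002,"wy":0,"wz":-0.044,"grip":1}]'
python3 - <<'E'
from h import *
go(.5555,.258,.0415,100.4)
im=manip.capture('wrist'); cv2.imwrite('pics/w14.png',im[:,:,::-1])
E
```

```text
time: 15.65
tool_pos: [0.5529, 0.2566, 0.1364]
ee_rot: [-3.133, 0.003, 1.755]
force: [-0.6, -0.3, -1.4]
grip_width: 0.0856
shift mm [ 1.3  3.6 94.9] turn [-0.008  0.003  0.003] t 15.65 pos [0.5529 0.2566 0.1364] yaw 100.55 grip 0.0856 F [-0.6 -0.3 -1.4]
```

View pics/w14.png

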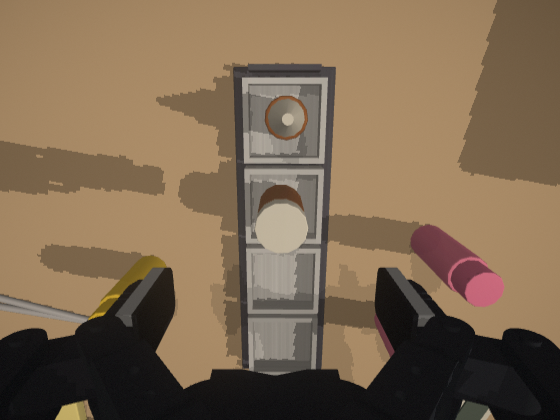

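```bash
python3 -m crank '[{"dx":1,"dy":3,"dz":10,"wx":-0.006,"wy":0.002,"wz":0.003,"grip":1},{"dx":1,"dy":3,"dz":30,"wx":-0.006,"wy":0.002,"wz":0.003,"grip":1},{"dx":1,"dy":3,"dz":55,"wx":-0.006,"wy":0.002,"wz":0.003,"grip":1},{"dx":1,"dy":3,"dz":78,"wx":-0.006,"wy":0.002,"wz":0.003,"grip":1},{"dx":1,"dy":3,"dz":91,"wx":-0.006,"wy":0.002,"wz":0.003,"grip":1},{"dx":1,"dy":3,"dz":94,"wx":-0.006,"wy":0.002,"wz":0.003,"grip":1},{"dx":1,"dy":3,"dz":94,"wx":-0.006,"wy":0.002,"wz":0.003,"grip":1}]'
python3 - <<'E'
from h import *
go(.5555,.258,.0415,100.4)
im=manip.capture('wrist'); cv2.imwrite('pics/w15.png',im[:,:,::-1])
E
```

```text
time: 16.28
tool_pos: [0.5569, 0.2568, 0.0449]
ee_rot: [3.141, 0.001, 1.75]
force: [0.2, 0.7, 0.6]
grip_width: 0.0857
shift mm [ 1.5 -1.2  3.4] turn [ 0.001  0.001 -0.003] t 16.28 pos [0.5569 0.2568 0.0449] yaw 100.25 grip 0.0857 F [0.2 0.7 0.6]
```

View pics/w15.png

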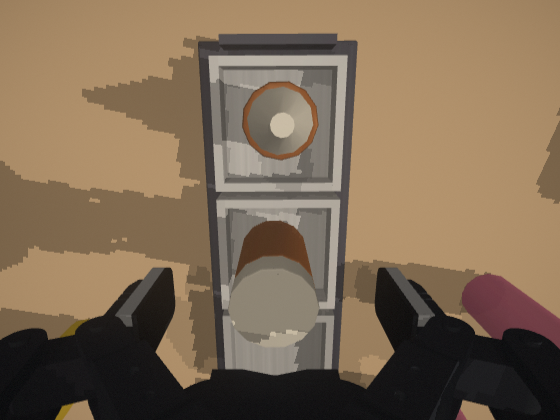

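```bash
python3 -m crank '[{"dx":1,"dy":-1,"dz":3,"wx":0,"wy":0,"wz":0,"grip":1},{"dx":1,"dy":-1,"dz":3,"wx":0,"wy":0,"wz":0,"grip":0},{"dx":1,"dy":-1,"dz":3,"wx":0,"wy":0,"wz":0,"grip":0},{"dx":1,"dy":-1,"dz":3,"wx":0,"wy":0,"wz":0,"grip":0},{"dx":1,"dy":-1,"dz":3,"wx":0,"wy":0,"wz":0,"grip":0},{"dx":1,"dy":-1,"dz":3,"wx":0,"wy":0,"wz":0,"grip":0},{"dx":1,"dy":-1,"dz":3,"wx":0,"wy":0,"wz":0,"grip":0},{"dx":1,"dy":-1,"dz":3,"wx":0,"wy":0,"wz":0,"grip":0}]' 40; python3 -c "
from h import *
go(.5555,.258,.0415,100.4)"
```

```text
time: 17.0
tool_pos: [0.5566, 0.2581, 0.0434]
ee_rot: [3.138, 0.0, 1.75]
force: [-0.0, 0.7, 4.8]
grip_width: 0.033
shift mm [ 0.1 -1.1  1.9] turn [ 0.003  0.    -0.002] t 17.0 pos [0.5566 0.2581 0.0434] yaw 100.26 grip 0.033 F [-0.   0.7  4.8]
```

```bash
python3 -m crank '[{"dx":0,"dy":0,"dz":-10,"wx":0,"wy":0,"wz":0,"grip":0},{"dx":0,"dy":0,"dz":-30,"wx":0,"wy":0,"wz":0,"grip":0},{"dx":0,"dy":0,"dz":-60,"wx":0,"wy":0,"wz":0,"grip":0},{"dx":0,"dy":0,"dz":-90,"wx":0,"wy":0,"wz":0,"grip":0},{"dx":0,"dy":0,"dz":-120,"wx":0,"wy":0,"wz":0,"grip":0},{"dx":0,"dy":0,"dz":-145,"wx":0,"wy":0,"wz":0,"grip":0},{"dx":-15,"dy":0,"dz":-155,"wx":0,"wy":0,"wz":0.03,"grip":0},{"dx":-40,"dy":0,"dz":-157,"wx":0,"wy":0,"wz":0.06,"grip":0}]'
python3 - <<'E'
from h import *
go(.5763,-.2499,.20,86)
E
```

```text
time: 17.67
tool_pos: [0.5641, 0.2198, 0.2033]
ee_rot: [3.133, -0.002, 1.69]
force: [0.2, -0.3, -1.7]
grip_width: 0.033
shift mm [-467.8  -44.     2. ] turn [ 0.008 -0.003  0.189] t 17.67 pos [0.5641 0.2198 0.2033] yaw 96.85 grip 0.033 F [ 0.2 -0.3 -1.7]
```

```bash
python3 -m crank '[{"dx":-35,"dy":-3,"dz":0,"wx":0.005,"wy":0,"wz":0.02,"grip":0},{"dx":-73,"dy":-7,"dz":0,"wx":0.008,"wy":-0.003,"wz":0.04,"grip":0},{"dx":-112,"dy":-11,"dz":0,"wx":0.008,"wy":-0.003,"wz":0.06,"grip":0},{"dx":-151,"dy":-14,"dz":0,"wx":0.008,"wy":-0.003,"wz":0.08,"grip":0},{"dx":-190,"dy":-18,"dz":1,"wx":0.008,"wy":-0.003,"wz":0.1,"grip":0},{"dx":-229,"dy":-22,"dz":2,"wx":0.008,"wy":-0.003,"wz":0.12,"grip":0},{"dx":-268,"dy":-25,"dz":2,"wx":0.008,"wy":-0.003,"wz":0.14,"grip":0},{"dx":-307,"dy":-29,"dz":2,"wx":0.008,"wy":-0.003,"wz":0.16,"grip":0}]'
python3 - <<'E'
from h import *
go(.5763,-.2499,.11,86)
E
```

```text
time: 18.33
tool_pos: [0.5708, -0.0911, 0.1997]
ee_rot: [-3.14, 0.001, 1.528]
force: [0.2, 0.5, -1.1]
grip_width: 0.0329
shift mm [-158.3   12.4   89.8] turn [-0.001  0.001  0.027] t 18.33 pos [ 0.5708 -0.0911  0.1997] yaw 87.55 grip 0.0329 F [ 0.2  0.5 -1.1]
```

```bash
python3 -m crank '[{"dx":-38,"dy":3,"dz":0,"wx":0,"wy":0,"wz":0.007,"grip":0},{"dx":-76,"dy":6,"dz":0,"wx":0,"wy":0,"wz":0.014,"grip":0},{"dx":-112,"dy":9,"dz":0,"wx":0,"wy":0,"wz":0.02,"grip":0},{"dx":-142,"dy":11,"dz":0,"wx":0,"wy":0,"wz":0.027,"grip":0},{"dx":-156,"dy":12,"dz":15,"wx":0,"wy":0,"wz":0.027,"grip":0},{"dx":-158,"dy":12,"dz":45,"wx":0,"wy":0,"wz":0.027,"grip":0},{"dx":-158,"dy":12,"dz":75,"wx":0,"wy":0,"wz":0.027,"grip":0},{"dx":-158,"dy":12,"dz":90,"wx":0,"wy":0,"wz":0.027,"grip":0}]'
python3 - <<'E'
from h import *
import json
go(.5763,-.2499,.0435,86)
p=manip.camera_params('wrist'); im=manip.capture('wrist'); cv2.imwrite('pics/w16.png',im[:,:,::-1])
p['cam_to_world']=p['cam_to_world'].tolist(); json.dump(p,open('w16.json','w'))
E
```

```text
time: 19.0
tool_pos: [0.5726, -0.2501, 0.1053]
ee_rot: [-3.133, -0.002, 1.498]
force: [-0.6, 0.8, -1.3]
grip_width: 0.0326
shift mm [ 0.3  4.2 61.8] turn [-0.008 -0.002 -0.003] t 19.0 pos [ 0.5726 -0.2501  0.1053] yaw 85.85 grip 0.0326 F [-0.6  0.8 -1.3]
```

View pics/w16.png

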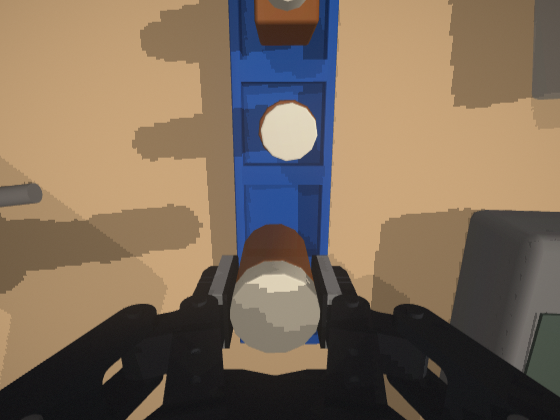

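```bash
python3 -m crank '[{"dx":0,"dy":2,"dz":8,"wx":-0.006,"wy":-0.002,"wz":0,"grip":0},{"dx":0,"dy":3,"dz":20,"wx":-0.006,"wy":-0.002,"wz":0,"grip":0},{"dx":0,"dy":3,"dz":35,"wx":-0.006,"wy":-0.002,"wz":0,"grip":0},{"dx":0,"dy":3,"dz":48,"wx":-0.006,"wy":-0.002,"wz":0,"grip":0},{"dx":0,"dy":3,"dz":57,"wx":-0.006,"wy":-0.002,"wz":0,"grip":0},{"dx":0,"dy":3,"dz":61,"wx":-0.006,"wy":-0.002,"wz":0,"grip":0},{"dx":0,"dy":3,"dz":61,"wx":-0.006,"wy":-0.002,"wz":0,"grip":0}]'
python3 - <<'E'
from h import *
go(.5763,-.2499,.0435,86)
im=manip.capture('side'); cv2.imwrite('pics/s17.png',cv2.resize(im[130:220,250:390,::-1],None,fx=5,fy=5,interpolation=2))
E
```

```text
time: 19.63
tool_pos: [0.5735, -0.2494, 0.0433]
ee_rot: [-3.135, -0.001, 1.499]
force: [-1.3, 1.0, 5.1]
grip_width: 0.0328
shift mm [-0.3  2.8 -0.2] turn [-0.007 -0.001 -0.002] t 19.63 pos [ 0.5735 -0.2494  0.0433] yaw 85.87 grip 0.0328 F [-1.3  1.   5.1]
```

View pics/s17.png

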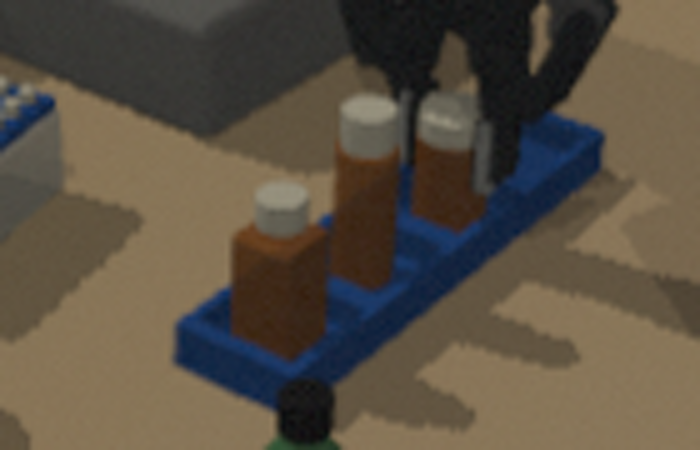

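```bash
python3 -m crank '[{"dx":0,"dy":0,"dz":0,"wx":0,"wy":0,"wz":0,"grip":0.5},{"dx":0,"dy":0,"dz":0,"wx":0,"wy":0,"wz":0,"grip":1},{"dx":0,"dy":0,"dz":0,"wx":0,"wy":0,"wz":0,"grip":1},{"dx":0,"dy":0,"dz":0,"wx":0,"wy":0,"wz":0,"grip":1},{"dx":0,"dy":0,"dz":0,"wx":0,"wy":0,"wz":0,"grip":1},{"dx":0,"dy":0,"dz":-20,"wx":0,"wy":0,"wz":0,"grip":1},{"dx":0,"dy":0,"dz":-50,"wx":0,"wy":0,"wz":0,"grip":1},{"dx":0,"dy":0,"dz":-85,"wx":0,"wy":0,"wz":0,"grip":1}]'; python3 -c "
from h import *
go(.5455,.3215,.20,100.4)"
```

```text
time: 20.35
tool_pos: [0.5729, -0.2489, 0.1272]
ee_rot: [-3.13, -0.003, 1.499]
force: [1.2, -0.4, 0.7]
grip_width: 0.0855
shift mm [567.2 -69.2 -70.6] turn [-0.011 -0.004 -0.254] t 20.35 pos [ 0.5729 -0.2489  0.1272] yaw 85.87 grip 0.0855 F [ 1.2 -0.4  0.7]
```

```bash
python3 -m crank '[{"dx":0,"dy":0,"dz":-35,"wx":0,"wy":0,"wz":0,"grip":1},{"dx":20,"dy":-2,"dz":-65,"wx":-0.005,"wy":0,"wz":-0.03,"grip":1},{"dx":55,"dy":-6,"dz":-72,"wx":-0.01,"wy":-0.004,"wz":-0.05,"grip":1},{"dx":94,"dy":-11,"dz":-72,"wx":-0.01,"wy":-0.004,"wz":-0.07,"grip":1},{"dx":133,"dy":-16,"dz":-72,"wx":-0.01,"wy":-0.004,"wz":-0.09,"grip":1},{"dx":172,"dy":-21,"dz":-72,"wx":-0.01,"wy":-0.004,"wz":-0.11,"grip":1},{"dx":211,"dy":-26,"dz":-72,"wx":-0.01,"wy":-0.004,"wz":-0.13,"grip":1},{"dx":250,"dy":-31,"dz":-72,"wx":-0.01,"wy":-0.004,"wz":-0.15,"grip":1}]'
python3 - <<'E'
from h import *
go(.5455,.3215,.2,100.4)
E
```

```text
time: 21.02
tool_pos: [0.5603, 0.0042, 0.2003]
ee_rot: [-3.141, 0.001, 1.649]
force: [0.6, -0.3, -0.5]
grip_width: 0.0853
shift mm [3.175e+02 1.020e+01 1.000e-01] turn [-0.001  0.    -0.103] t 21.02 pos [0.5603 0.0042 0.2003] yaw 94.51 grip 0.0853 F [ 0.6 -0.3 -0.5]
```

```bash
python3 -m crank '[{"dx":38,"dy":1,"dz":0,"wx":0,"wy":0,"wz":-0.02,"grip":1},{"dx":77,"dy":2,"dz":0,"wx":0,"wy":0,"wz":-0.04,"grip":1},{"dx":116,"dy":4,"dz":0,"wx":0,"wy":0,"wz":-0.06,"grip":1},{"dx":155,"dy":5,"dz":0,"wx":0,"wy":0,"wz":-0.08,"grip":1},{"dx":194,"dy":6,"dz":0,"wx":0,"wy":0,"wz":-0.1,"grip":1},{"dx":233,"dy":7,"dz":0,"wx":0,"wy":0,"wz":-0.103,"grip":1},{"dx":270,"dy":9,"dz":0,"wx":0,"wy":0,"wz":-0.103,"grip":1},{"dx":295,"dy":10,"dz":10,"wx":0,"wy":0,"wz":-0.103,"grip":1}]'
python3 - <<'E'
from h import *
go(.5455,.3215,.14,100.4)
E
```

```text
time: 21.68
tool_pos: [0.5476, 0.303, 0.1918]
ee_rot: [3.138, -0.002, 1.754]
force: [-0.4, 0.6, 0.3]
grip_width: 0.0854
shift mm [18.4  1.1 51.8] turn [ 0.003 -0.002  0.002] t 21.68 pos [0.5476 0.303  0.1918] yaw 100.52 grip 0.0854 F [-0.4  0.6  0.3]
```

```bash
python3 -m crank '[{"dx":12,"dy":1,"dz":10,"wx":0,"wy":0,"wz":0,"grip":1},{"dx":18,"dy":1,"dz":30,"wx":0,"wy":0,"wz":0,"grip":1},{"dx":18,"dy":1,"dz":48,"wx":0.002,"wy":-0.002,"wz":0,"grip":1},{"dx":18,"dy":1,"dz":48,"wx":0.002,"wy":-0.002,"wz":0,"grip":1},{"dx":18,"dy":1,"dz":48,"wx":0.002,"wy":-0.002,"wz":0,"grip":1}]'
python3 - <<'E'
from h import *
go(.5455,.3215,.0415,100.4)
im=manip.capture('wrist'); cv2.imwrite('pics/w18.png',im[:,:,::-1])
E
```

```text
time: 22.1
tool_pos: [0.5448, 0.3201, 0.1427]
ee_rot: [-3.14, 0.001, 1.754]
force: [-0.0, 0.1, -0.1]
grip_width: 0.0854
shift mm [  1.4   1.1 101.2] turn [-0.001  0.001  0.002] t 22.1 pos [0.5448 0.3201 0.1427] yaw 100.5 grip 0.0854 F [-0.   0.1 -0.1]
```

View pics/w18.png

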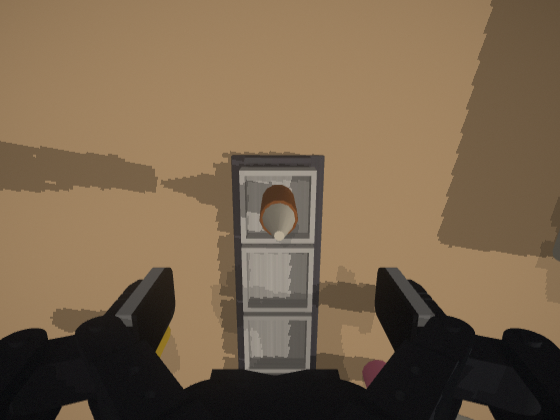

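```bash
python3 -m crank '[{"dx":2,"dy":0,"dz":10,"wx":0,"wy":0,"wz":0,"grip":1},{"dx":2,"dy":0,"dz":30,"wx":0,"wy":0,"wz":0,"grip":1},{"dx":2,"dy":0,"dz":57,"wx":0,"wy":0,"wz":0,"grip":1},{"dx":2,"dy":0,"dz":82,"wx":0,"wy":0,"wz":0,"grip":1},{"dx":2,"dy":0,"dz":97,"wx":0,"wy":0,"wz":0,"grip":1},{"dx":2,"dy":0,"dz":102,"wx":0,"wy":0,"wz":0,"grip":1},{"dx":2,"dy":0,"dz":102,"wx":0,"wy":0,"wz":0,"grip":1}]'
python3 - <<'E'
from h import *
go(.5455,.322,.0415,100.4)
im=manip.capture('wrist'); cv2.imwrite('pics/w19.png',im[:,:,::-1])
E
```

```text
time: 22.73
tool_pos: [0.5452, 0.3218, 0.0412]
ee_rot: [-3.141, 0.001, 1.753]
force: [-0.1, -0.2, 0.5]
grip_width: 0.0855
shift mm [ 0.1  0.3 -0.4] turn [-0.     0.001  0.001] t 22.73 pos [0.5452 0.3218 0.0412] yaw 100.45 grip 0.0855 F [-0.1 -0.2  0.5]
```

View pics/w19.png

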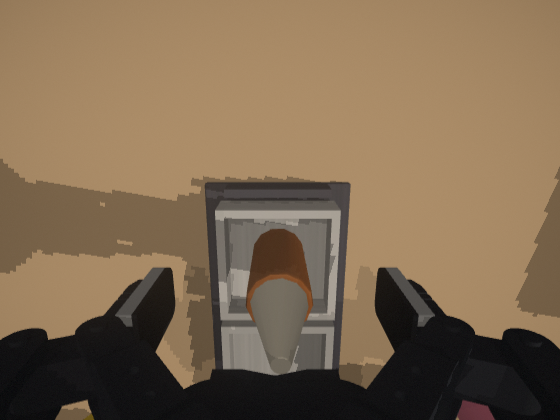

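```bash
python3 -m crank '[{"dx":0,"dy":0,"dz":0,"wx":0,"wy":0,"wz":0,"grip":0},{"dx":0,"dy":0,"dz":0,"wx":0,"wy":0,"wz":0,"grip":0},{"dx":0,"dy":0,"dz":0,"wx":0,"wy":0,"wz":0,"grip":0},{"dx":0,"dy":0,"dz":0,"wx":0,"wy":0,"wz":0,"grip":0},{"dx":0,"dy":0,"dz":0,"wx":0,"wy":0,"wz":0,"grip":0},{"dx":0,"dy":0,"dz":0,"wx":0,"wy":0,"wz":0,"grip":0},{"dx":0,"dy":0,"dz":0,"wx":0,"wy":0,"wz":0,"grip":0},{"dx":0,"dy":0,"dz":0,"wx":0,"wy":0,"wz":0,"grip":0}]' 40
python3 - <<'E'
from h import *
go(.5455,.322,.0415,100.4)
im=manip.capture('wrist'); cv2.imwrite('pics/w20.png',im[:,:,::-1])
E
```

```text
time: 23.45
tool_pos: [0.5463, 0.3225, 0.0432]
ee_rot: [3.138, -0.0, 1.753]
force: [-1.1, -1.2, 5.3]
grip_width: 0.0247
shift mm [-0.4 -0.9  1.7] turn [ 0.003 -0.     0.001] t 23.45 pos [0.5463 0.3225 0.0432] yaw 100.45 grip 0.0247 F [-1.1 -1.2  5.3]
```

View pics/w20.png

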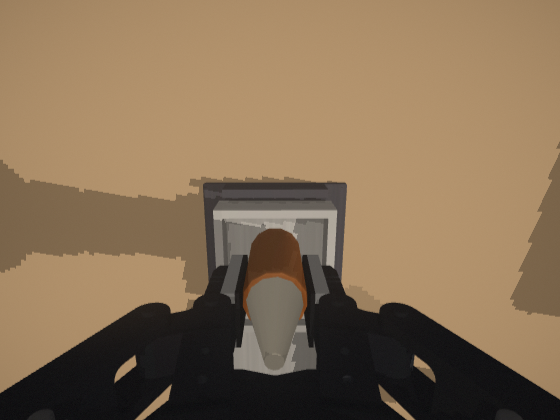

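Gripped squarely. Lift and carry to the right-end well.

```bash
python3 -m crank '[{"dx":0,"dy":0,"dz":-10,"wx":0,"wy":0,"wz":0,"grip":0},{"dx":0,"dy":0,"dz":-30,"wx":0,"wy":0,"wz":0,"grip":0},{"dx":0,"dy":0,"dz":-60,"wx":0,"wy":0,"wz":0,"grip":0},{"dx":0,"dy":0,"dz":-90,"wx":0,"wy":0,"wz":0,"grip":0},{"dx":0,"dy":0,"dz":-120,"wx":0,"wy":0,"wz":0,"grip":0},{"dx":0,"dy":0,"dz":-145,"wx":0,"wy":0,"wz":0,"grip":0},{"dx":-15,"dy":0,"dz":-155,"wx":0,"wy":0,"wz":0.03,"grip":0},{"dx":-40,"dy":0,"dz":-157,"wx":0,"wy":0,"wz":0.06,"grip":0}]'
python3 - <<'E'
from h import *
go(.5719,-.3117,.20,86)
E
```

```text
time: 24.17
tool_pos: [0.5539, 0.2843, 0.203]
ee_rot: [3.133, -0.003, 1.694]
force: [1.2, -0.3, -0.9]
grip_width: 0.0245
shift mm [-593.7  -55.2    0.9] turn [ 0.008 -0.004  0.193] t 24.17 pos [0.5539 0.2843 0.203 ] yaw 97.04 grip 0.0245 F [ 1.2 -0.3 -0.9]
```

```bash
python3 -m crank '[{"dx":-35,"dy":-3,"dz":0,"wx":0.005,"wy":0,"wz":0.01,"grip":0},{"dx":-73,"dy":-7,"dz":0,"wx":0.008,"wy":-0.004,"wz":0.02,"grip":0},{"dx":-112,"dy":-10,"dz":0,"wx":0.008,"wy":-0.004,"wz":0.03,"grip":0},{"dx":-151,"dy":-14,"dz":0,"wx":0.008,"wy":-0.004,"wz":0.04,"grip":0},{"dx":-190,"dy":-18,"dz":0,"wx":0.008,"wy":-0.004,"wz":0.055,"grip":0},{"dx":-229,"dy":-21,"dz":0,"wx":0.008,"wy":-0.004,"wz":0.07,"grip":0},{"dx":-268,"dy":-25,"dz":0,"wx":0.008,"wy":-0.004,"wz":0.085,"grip":0},{"dx":-307,"dy":-28,"dz":0,"wx":0.008,"wy":-0.004,"wz":0.1,"grip":0}]'
python3 - <<'E'
from h import *
go(.5719,-.3117,.20,86)
E
```

```text
time: 24.83
tool_pos: [0.5623, -0.0265, 0.2011]
ee_rot: [-3.139, 0.001, 1.592]
force: [1.6, 0.2, -1.3]
grip_width: 0.0245
shift mm [-285.3    3.7    1.4] turn [-0.002  0.001  0.091] t 24.83 pos [ 0.5623 -0.0265  0.2011] yaw 91.19 grip 0.0245 F [ 1.6  0.2 -1.3]
```

```bash
python3 -m crank '[{"dx":-38,"dy":0,"dz":0,"wx":0,"wy":0,"wz":0.012,"grip":0},{"dx":-77,"dy":1,"dz":0,"wx":0,"wy":0,"wz":0.024,"grip":0},{"dx":-116,"dy":1,"dz":0,"wx":0,"wy":0,"wz":0.036,"grip":0},{"dx":-155,"dy":2,"dz":0,"wx":0,"wy":0,"wz":0.048,"grip":0},{"dx":-194,"dy":3,"dz":0,"wx":0,"wy":0,"wz":0.06,"grip":0},{"dx":-230,"dy":4,"dz":0,"wx":0,"wy":0,"wz":0.075,"grip":0},{"dx":-260,"dy":4,"dz":0,"wx":0,"wy":0,"wz":0.091,"grip":0},{"dx":-280,"dy":4,"dz":0,"wx":0,"wy":0,"wz":0.091,"grip":0}]'
python3 - <<'E'
from h import *
go(.5719,-.3117,.10,86)
E
```

```text
time: 25.5
tool_pos: [0.5705, -0.3101, 0.2002]
ee_rot: [-3.138, 0.002, 1.496]
force: [0.5, 0.3, -0.3]
grip_width: 0.0247
shift mm [ -1.3   1.9 100.1] turn [-0.004  0.002 -0.005] t 25.5 pos [ 0.5705 -0.3101  0.2002] yaw 85.73 grip 0.0247 F [ 0.5  0.3 -0.3]
```

```bash
python3 -m crank '[{"dx":-1,"dy":2,"dz":10,"wx":-0.003,"wy":0.002,"wz":-0.005,"grip":0},{"dx":-1,"dy":2,"dz":30,"wx":-0.003,"wy":0.002,"wz":-0.005,"grip":0},{"dx":-1,"dy":2,"dz":58,"wx":-0.003,"wy":0.002,"wz":-0.005,"grip":0},{"dx":-1,"dy":2,"dz":82,"wx":-0.003,"wy":0.002,"wz":-0.005,"grip":0},{"dx":-1,"dy":2,"dz":97,"wx":-0.003,"wy":0.002,"wz":-0.005,"grip":0},{"dx":-1,"dy":2,"dz":100,"wx":-0.003,"wy":0.002,"wz":-0.005,"grip":0},{"dx":-1,"dy":2,"dz":100,"wx":-0.003,"wy":0.002,"wz":-0.005,"grip":0}]'
python3 - <<'E'
from h import *
go(.5719,-.3117,.0432,86)
im=manip.capture('wrist'); cv2.imwrite('pics/w21.png',im[:,:,::-1])
E
```

```text
time: 26.08
tool_pos: [0.5705, -0.3104, 0.098]
ee_rot: [-3.136, -0.002, 1.501]
force: [0.1, -0.6, -0.8]
grip_width: 0.0245
shift mm [-1.3  1.8 54.8] turn [-0.005 -0.002  0.   ] t 26.08 pos [ 0.5705 -0.3104  0.098 ] yaw 86.01 grip 0.0245 F [ 0.1 -0.6 -0.8]
```

View pics/w21.png

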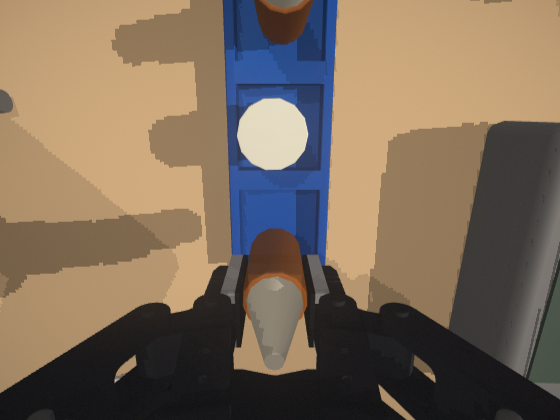

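Jar at (272,134) sits inside its well, slightly left of centre (~4 mm); the dropper is aligned over the last well. Lower.

```bash
python3 -m crank '[{"dx":-1,"dy":1,"dz":8,"wx":-0.004,"wy":-0.002,"wz":0,"grip":0},{"dx":-1,"dy":2,"dz":20,"wx":-0.004,"wy":-0.002,"wz":0,"grip":0},{"dx":-1,"dy":2,"dz":32,"wx":-0.004,"wy":-0.002,"wz":0,"grip":0},{"dx":-1,"dy":2,"dz":43,"wx":-0.004,"wy":-0.002,"wz":0,"grip":0},{"dx":-1,"dy":2,"dz":50,"wx":-0.004,"wy":-0.002,"wz":0,"grip":0},{"dx":-1,"dy":2,"dz":54,"wx":-0.004,"wy":-0.002,"wz":0,"grip":0},{"dx":-1,"dy":2,"dz":54,"wx":-0.004,"wy":-0.002,"wz":0,"grip":0}]'
python3 - <<'E'
from h import *
go(.5719,-.3117,.0432,86)
im=manip.capture('side'); cv2.imwrite('pics/s22.png',cv2.resize(im[130:220,250:390,::-1],None,fx=5,fy=5,interpolation=2))
E
```

```text
time: 26.72
tool_pos: [0.5727, -0.3117, 0.0442]
ee_rot: [-3.141, -0.0, 1.501]
force: [-0.1, 0.6, -0.9]
grip_width: 0.0246
shift mm [-0.1 -0.8  1. ] turn [-0.001 -0.     0.   ] t 26.72 pos [ 0.5727 -0.3117  0.0442] yaw 86.02 grip 0.0246 F [-0.1  0.6 -0.9]
```

View pics/s22.png

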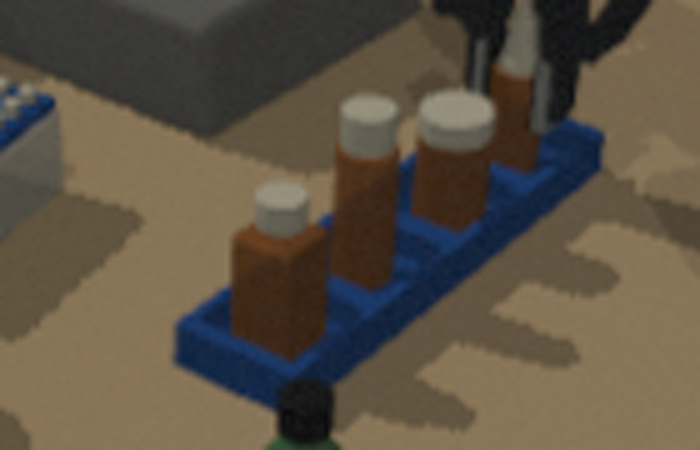

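```bash
python3 -m crank '[{"dx":0,"dy":0,"dz":1,"wx":0,"wy":0,"wz":0,"grip":0},{"dx":0,"dy":0,"dz":2,"wx":0,"wy":0,"wz":0,"grip":0},{"dx":0,"dy":0,"dz":3,"wx":0,"wy":0,"wz":0,"grip":0},{"dx":0,"dy":0,"dz":3,"wx":0,"wy":0,"wz":0,"grip":0}]'; python3 -c "
from h import *
go(.5719,-.3117,.0432,86)"
```

```text
time: 27.1
tool_pos: [0.5736, -0.3122, 0.0432]
ee_rot: [3.139, 0.001, 1.501]
force: [-1.2, 0.6, 4.1]
grip_width: 0.0247
shift mm [ 0.4 -1.7  0. ] turn [0.002 0.001 0.   ] t 27.1 pos [ 0.5736 -0.3122  0.0432] yaw 86.02 grip 0.0247 F [-1.2  0.6  4.1]
```

```bash
python3 -m crank '[{"dx":0,"dy":0,"dz":0,"wx":0,"wy":0,"wz":0,"grip":0.5},{"dx":0,"dy":0,"dz":0,"wx":0,"wy":0,"wz":0,"grip":1},{"dx":0,"dy":0,"dz":0,"wx":0,"wy":0,"wz":0,"grip":1},{"dx":0,"dy":0,"dz":0,"wx":0,"wy":0,"wz":0,"grip":1},{"dx":0,"dy":0,"dz":0,"wx":0,"wy":0,"wz":0,"grip":1},{"dx":0,"dy":0,"dz":-20,"wx":0,"wy":0,"wz":0,"grip":1},{"dx":0,"dy":0,"dz":-50,"wx":0,"wy":0,"wz":0,"grip":1},{"dx":0,"dy":0,"dz":-85,"wx":0,"wy":0,"wz":0,"grip":1}]'; python3 -m crank '[{"dx":0,"dy":0,"dz":-40,"wx":0,"wy":0,"wz":0,"grip":1},{"dx":0,"dy":0,"dz":-80,"wx":0,"wy":0,"wz":0,"grip":1},{"dx":30,"dy":0,"dz":-120,"wx":0,"wy":0,"wz":0,"grip":1},{"dx":60,"dy":0,"dz":-130,"wx":0,"wy":0,"wz":0,"grip":1},{"dx":95,"dy":0,"dz":-130,"wx":0,"wy":0,"wz":0,"grip":1},{"dx":120,"dy":0,"dz":-130,"wx":0,"wy":0,"wz":0,"grip":1},{"dx":120,"dy":0,"dz":-130,"wx":0,"wy":0,"wz":0,"grip":1},{"dx":120,"dy":0,"dz":-130,"wx":0,"wy":0,"wz":0,"grip":1}]'
python3 - <<'E'
from h import *
import json
go(.5719,-.3117,.0432,86)
p=manip.camera_params('wrist'); im=manip.capture('wrist'); cv2.imwrite('pics/w23.png',im[:,:,::-1])
p['cam_to_world']=p['cam_to_world'].tolist(); json.dump(p,open('w23.json','w'))
im=manip.capture('side'); cv2.imwrite('pics/s23.png',im[:,:,::-1])
E
```

```text
time: 27.77
tool_pos: [0.5722, -0.3114, 0.1269]
ee_rot: [-3.139, -0.001, 1.501]
force: [0.7, -0.6, -0.5]
grip_width: 0.0849
time: 28.43
tool_pos: [0.5809, -0.1908, 0.2572]
ee_rot: [-3.139, -0.0, 1.504]
force: [0.2, -0.9, 0.6]
grip_width: 0.0854
shift mm [-121.4   -0.3  214. ] turn [-0.002 -0.     0.003] t 28.43 pos [ 0.5809 -0.1908  0.2572] yaw 86.16 grip 0.0854 F [ 0.2 -0.9  0.6]
```

View pics/w23.png

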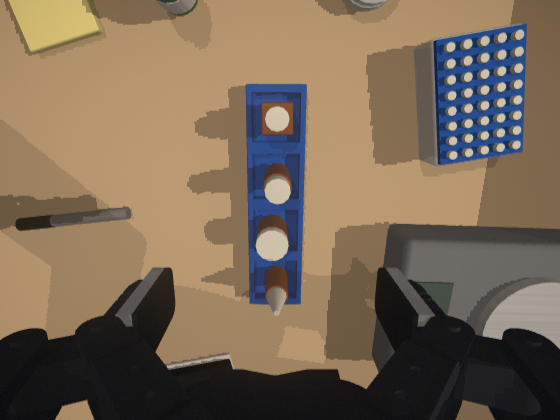

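View pics/s23.png

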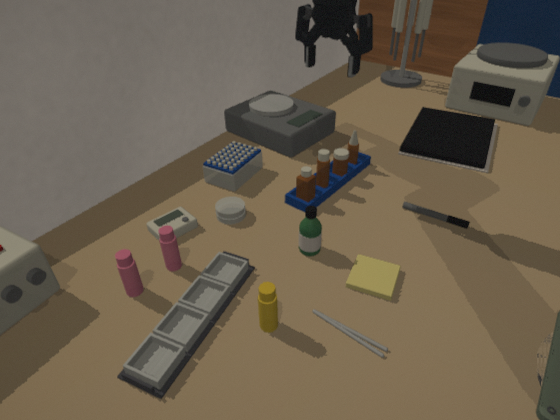

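All four amber vials stand in the blue rack, left to right square (277,119), tall (277,190), jar (272,243) and dropper (277,300). The reagent bottle hasn't moved. I'll check the offsets numerically.

Run:
```python
from h import *
import json
P=json.load(open('w23.json'));P['cam_to_world']=np.array(P['cam_to_world'])
t=np.array([.5785,-.2189]);a=np.radians(-4.05);R=np.array([[np.cos(a),-np.sin(a)],[np.sin(a),np.cos(a)]])
for n,u,v,z,y in(('square',277,119,.08,.093),('tall',277.5,190,.092,.031),('short',272,244,.066,-.031),('dropper',277,312,.092,-.093)):
    w=ray('wrist',u,v,z,P)[:2]; print(n,((R.T@(w-t)-[0,y])*1000).round(1),'mm')
a0=cv2.imread('pics/side0.png')[195:265,285:335].astype(int);b0=cv2.imread('pics/s23.png')[195:265,285:335].astype(int);print('reagent diff',np.abs(a0-b0).mean())
```

```text
square [ 0.8 -0.5] mm
tall [1.5 0.6] mm
short [-3.5  0.6] mm
dropper [1.8 0.5] mm
reagent diff 3.080857142857143
```

```bash
python3 -c "
from workcell import manip
s=manip.sense(); print(s['time'],s['joint_vel'].round(3)); print(manip.hand_in())"
```

```text
28.5333 [-0.016  0.009 -0.004  0.002  0.001  0.002]
the job is handed in; nothing more can be done
None
```

I moved all four amber vials into the blue rack in mirrored order and handed the job in at about 28.5 s. The rack now reads, from left to right, square bottle, tall vial, short jar, dropper. Each vial was lowered until a light floor contact of about 4–6 N showed, then released.

- **Vial positions:** the last wrist picture puts every vial within 3.5 mm of its well centre (the limit is 16 mm). The jar has the largest offset, about 3.5 mm across the rack.
- **Upright and bystanders:** in the last side view all four stand upright. The reagent bottle looks unmoved compared with the first picture. The pink and yellow look-alikes were left alone and the gripper was clear of everything.
- **Disagreement:** the rack positions from the top camera were 3–4 mm off the wrist camera's. I used the wrist values, and the corner fits for both racks came out within 1 mm.

The hand-in gave no verdict.

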